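# Open the clipped crate and sort left- and right-hand brackets into their trays

## Robot

A 6-joint arm with a two-finger parallel gripper is mounted at the origin on a cart in front of the work surface, level with it; the furniture and walls round the work are solid. World frame = base frame: x ahead of the robot, y to its left, z up, the work surface at z = 0. Lengths are in m, angles in rad, forces in N, time in s.
With the tool pointing down it reaches from about 0.4 to 0.825 m from the base axis. Payload 7 kg.
Tool frame: the origin (TCP) lies at the very end of the fingers, on their centre line; the grasp point (between the pads) lies 19 mm behind it (tcp_to_grasp is the distance from the TCP to the grasp point, in m); x points along the fingers, z is the direction in which the jaws open and shut, and the axes are right-handed (so a half turn about x gives the same grasp; the last joint's range is limited). The gripper opens to 88 mm and grips with 3 to 60 N. Pads are 19 mm wide; open, the fingers measure 130 mm over their backs; the gripper's body (78 mm by 193 mm) begins 47 mm behind the grasp point.
Start: joints at [-0.997, 0.359, 0.012, 0, -1.224, -0.288], TCP at [0.19, -0.648, 0.227] pointing down, gripper open.
Joint ranges: [-3.07, 3.07], [-1.43, 2.12], [-1.02, 1.25], [-3.03, 1.67], [-3.05, -0], [-3.03, 3.03]. Speed limits (rad/s): [2.39, 2.39, 3.01, 3.14, 3.14, 3.14].

## Interface

Orientations are given as [roll, pitch, yaw] about the fixed x, y, z axes, in that order (R = Rz(yaw) Ry(pitch) Rx(roll)).
In Python, from station import get_state, grab_frame, job_done, tcp_to_grasp gives the robot as it stands. The module is installed in compiled form; this text tells all that it offers.
- The arm moves only by the shell command python3 -m crank 'ROWS' [FORCE]. ROWS is JSON, a list of rows, each a list of 7 numbers: the shift along the tool's x, y, z in m, then the turn, a rotation vector about the tool's x, y, z in rad, then the opening, from 0 (shut) to 1 (fully open). In form: [[x, y, z, wx, wy, wz, fingers], ...]. A call has 1 to 10 rows; each row is the pose to reach, as a shift and turn from the pose commanded when the call began, along the tool's axes at that moment; what a row does not reach only later rows make up. A row lasts 1/8 s, in which the tool goes at most 62.5 mm and 10.7 degrees, less where a joint would pass 70% of its speed; a pose out of reach is approached as far as the arm can. A call with a gripper value outside its range is refused whole. The fingers move at their own pace and stop on an object; FORCE is the grip in N (left out, the last holds). Time passes only in rows, so rows that repeat a pose let the fingers close. It gives the time, the measured TCP pose, the force and the opening at its end, in the units of the state.
- get_state(): the state, without advancing time (a new reading comes with each control period).
- grab_frame(name): name is "side" or "top"; returns a dict with "pixels" (400x640x3 uint8, red, green, blue), "vfov" (degrees; the focal length in pixels is half the picture's height over the tangent of half this angle, whatever the lens; pixels are square), "cx", "cy" (the principal point, pixels), "extrinsics" (4x4, takes a point from world to camera coordinates). Camera axes: x right, y up, looking along -z (the intrinsics and any distortion apply to the point x, -y, -z); pixel columns grow to the right and rows downward; lengths in m; the calibration is good to about 2 mm. A picture is of the moment at which its call begins. There is no depth.
- job_done(): hands the job in, once; it reports no verdict.
The state is a dict: "t": time; "q": joint angles; "qd": joint speeds; "joint_efforts": joint torques, N m; "eef_pos": TCP position; "ee_rot": TCP orientation; "force": force on the tool from outside, world axes, zero at the start; "moment": the same for the moment, N m; "width": finger opening in m.
Only numpy, scipy, OpenCV 4.12 (cv2) and the standard library are available. Lean on these libraries where they do the work, as an engineer would, in place of code of your own. Each camera call takes 0.05 s, during which the arm holds its last target.

## Task

Flip both bale clips of the crate well outward, clear of the lid, then lift the lid off and lay it flat, grip bar up, on the black mat. Then sort the brackets: put every left-hand bracket in the tray that has the left-hand pattern bracket screwed into it and every right-hand one in the tray with the right-hand pattern, each down on the tray floor and not on top of another, and leave the loupe, pot and tweezers where they are.

Things in the scene. Friction and masses are not known exactly. Their poses are not given: they have to be found in the camera images.
- left_1_mid (a point): centre, 19 mm above the underside, of a loose left-hand aluminium bracket (120 g), z up. Foot plate 44 (x) x 60 (y) x 8 mm. Web: upright plate 8 mm thick along the foot's middle line (x = 0), 60 long, top 38 over the underside. Cheek: plate 8 thick from the web to the -x edge at the +y end (y = +26), top at 30 mm. Seen from the cheek's side, the cheek is at the left end. Grip across the web
- right_1_mid (a point): centre, 19 mm above the underside, of a loose right-hand aluminium bracket (120 g), z up. Foot plate 44 (x) x 60 (y) x 8 mm. Web: upright plate 8 mm thick along the foot's middle line (x = 0), 60 long, top 38 over the underside. Cheek: plate 8 thick from the web to the -x edge at the -y end (y = -26), top at 30 mm. Seen from the cheek's side, the cheek is at the right end. Grip across the web
- left_2_mid (a point): centre, 19 mm above the underside, of a loose left-hand aluminium bracket (120 g), z up. Foot plate 44 (x) x 60 (y) x 8 mm. Web: upright plate 8 mm thick along the foot's middle line (x = 0), 60 long, top 38 over the underside. Cheek: plate 8 thick from the web to the -x edge at the +y end (y = +26), top at 30 mm. Seen from the cheek's side, the cheek is at the left end. Grip across the web
- right_2_mid (a point): centre, 19 mm above the underside, of a loose right-hand aluminium bracket (120 g), z up. Foot plate 44 (x) x 60 (y) x 8 mm. Web: upright plate 8 mm thick along the foot's middle line (x = 0), 60 long, top 38 over the underside. Cheek: plate 8 thick from the web to the -x edge at the -y end (y = -26), top at 30 mm. Seen from the cheek's side, the cheek is at the right end. Grip across the web
- left_3_mid (a point): centre, 19 mm above the underside, of a loose left-hand aluminium bracket (120 g), z up. Foot plate 44 (x) x 60 (y) x 8 mm. Web: upright plate 8 mm thick along the foot's middle line (x = 0), 60 long, top 38 over the underside. Cheek: plate 8 thick from the web to the -x edge at the +y end (y = +26), top at 30 mm. Seen from the cheek's side, the cheek is at the left end. Grip across the web
- right_3_mid (a point): centre, 19 mm above the underside, of a loose right-hand aluminium bracket (120 g), z up. Foot plate 44 (x) x 60 (y) x 8 mm. Web: upright plate 8 mm thick along the foot's middle line (x = 0), 60 long, top 38 over the underside. Cheek: plate 8 thick from the web to the -x edge at the -y end (y = -26), top at 30 mm. Seen from the cheek's side, the cheek is at the right end. Grip across the web
- crate: grey plastic parts crate fixed to the bench, 250 (x) x 170 (y) x 50 mm high, walls and floor 5 mm; origin under its centre on the bench, z up. It holds the brackets in two rows of up to three; closed by the loose lid, with a clip on its +y and its -y side
- lid_grip (a point): centre of the black grip bar of the loose lid: bar 100 mm long (lid's x), 14 mm wide (y), 14 mm high, on two end posts (76 mm between them), 18 mm clear of the plate. Grey lid plate 262 (x) x 190 (y) x 6 mm; ribs below it. This point is 25 mm above the plate's top and 37 mm above what the lid stands on. 0.3 kg, z up; axes as the crate's when on it
- clip_a (a joint): wire bale clip in the middle of the crate's +y side, hinge axis along the crate's x: 0 to 0.06 = hooked over the lid's edge, grows as its top swings outward (crate's +y) and down, 1.57 = level outward, 1.9 = stop. Stiff: stays where it is left, about 1.3 N at the tab moves it
- clip_a_hinge (a point): hinge axis of clip_a, at the middle of the crate's +y side, 28 mm above the bench
- clip_a_tab (a point): centre of the finger tab at the top of clip_a: 40 mm (along the crate's x) x 27 mm high x 3 mm, leaning 0.35 rad outward when closed, then 16.5 mm outward of and 45 mm above the hinge. Below it is the hook, its top 33 mm above the hinge and 5 mm above the lid plate. Push the tab outward from inside, above the lid
- clip_b (a joint): wire bale clip in the middle of the crate's -y side, hinge axis along the crate's x: 0 to 0.06 = hooked over the lid's edge, grows as its top swings outward (crate's -y) and down, 1.57 = level outward, 1.9 = stop. Stiff: stays where it is left, about 1.3 N at the tab moves it
- clip_b_hinge (a point): hinge axis of clip_b, at the middle of the crate's -y side, 28 mm above the bench
- clip_b_tab (a point): centre of the finger tab at the top of clip_b: 40 mm (along the crate's x) x 27 mm high x 3 mm, leaning 0.35 rad outward when closed, then 16.5 mm outward of and 45 mm above the hinge. Below it is the hook, its top 33 mm above the hinge and 5 mm above the lid plate. Push the tab outward from inside, above the lid
- mat: thin black rubber mat fixed on the bench beside the crate, 280 (x) x 204 (y) x 3 mm; origin under its centre on the bench, z up
- tray_left: tan open tray fixed on the bench, 225 (x) x 132 (y) mm, walls 4 mm thick and 38 mm high, floor 7 mm above the bench; origin under its centre on the bench, z up. A left-hand pattern bracket (as the loose ones, with two dark screw heads) is screwed to the floor, centre at x = +82 mm, y = 0, axes along the tray's: the tray for left-hand brackets
- tray_right: tan open tray fixed on the bench, 225 (x) x 132 (y) mm, walls 4 mm thick and 38 mm high, floor 7 mm above the bench; origin under its centre on the bench, z up. A right-hand pattern bracket (as the loose ones, with two dark screw heads) is screwed to the floor, centre at x = +82 mm, y = 0, axes along the tray's: the tray for right-hand brackets
- loupe: black eye loupe, 35 mm across, 27 mm high, a bystander behind the mat; origin under its centre
- pot: small round pot with a lid, 52 mm across, 50 mm high, a bystander behind the crate; origin under its centre
- tweezers: steel tweezers, 12 x 122 x 10 mm, a bystander lying in front of the crate; origin under their centre

How it is judged:
On the way, in this order (a step that is already met when the one before it is completed fails the run):
1. both bale clips are flipped outward, clear of the lid (each past 1.0 rad) (value of joint each of clip_a, clip_b above 1 rad), for 0.2 s.
2. the lid lies flat on the mat, grip bar up (horizontal distance between lid_grip and mat below 0.06 m and angle between lid_grip's own z axis and vertical below 0.1 rad and height (world z) of lid_grip between 0.03 and 0.05 m), for 0.2 s.
At the end, for the whole second after the job is handed in: Every bracket present is in the tray whose pattern has its own hand, down on its floor (centre inside the walls and less than 48 mm above the tray underside); the lid lies flat (within 0.1 rad) on the mat, its centre within 60 mm of the mat's; both clips are still open past 1.0 rad (all of step 1 and all of step 2 and x of left_1_mid in the frame of tray_left between -0.104 and 0.104 m and y of left_1_mid in the frame of tray_left between -0.056 and 0.056 m and z of left_1_mid in the frame of tray_left between 0.012 and 0.048 m and x of left_2_mid in the frame of tray_left between -0.104 and 0.104 m and y of left_2_mid in the frame of tray_left between -0.056 and 0.056 m and z of left_2_mid in the frame of tray_left between 0.012 and 0.048 m and x of left_3_mid in the frame of tray_left between -0.104 and 0.104 m and y of left_3_mid in the frame of tray_left between -0.056 and 0.056 m and z of left_3_mid in the frame of tray_left between 0.012 and 0.048 m and x of right_1_mid in the frame of tray_right between -0.104 and 0.104 m and y of right_1_mid in the frame of tray_right between -0.056 and 0.056 m and z of right_1_mid in the frame of tray_right between 0.012 and 0.048 m and x of right_2_mid in the frame of tray_right between -0.104 and 0.104 m and y of right_2_mid in the frame of tray_right between -0.056 and 0.056 m and z of right_2_mid in the frame of tray_right between 0.012 and 0.048 m and x of right_3_mid in the frame of tray_right between -0.104 and 0.104 m and y of right_3_mid in the frame of tray_right between -0.056 and 0.056 m and z of right_3_mid in the frame of tray_right between 0.012 and 0.048 m and linear speed of lid below 0.02 m/s); the robot touches nothing.
It fails at once if the loupe is shoved more than 40 mm (distance of loupe from where it was at the start of the episode above 0.04 m).
It fails at once if the pot is shoved more than 40 mm (distance of pot from where it was at the start of the episode above 0.04 m).
It fails at once if the tweezers is shoved more than 40 mm (distance of tweezers from where it was at the start of the episode above 0.04 m).
Of left_1, right_1, left_2, right_2, left_3, right_3 only 4 to 6 are there at a start; the rules pass over those that are not, and their reading is None.
At some moment in a run one of left_1, right_1, left_2, right_2, left_3, right_3 may be knocked a few centimetres aside while the robot is not near it.
It also fails if it takes over 210 s, if anything falls off the work surface, if the arm or the gripper's body presses on something with over 40 N, if the wrist force passes 120 N, or if a joint passes its speed limit or range.

## Working session

There is one attempt and no reset: what is moved stays moved. The work goes in short steps, Python scripts to look and compute and a shell command to move; the robot and the scene stay as the last step left them, time stands still between calls to the robot, and variables do not carry over. Pictures are saved under pics/ and viewed, and the job is handed in when it is done.

```bash
mkdir -p pics; cat > look.py <<'E'
import sys,cv2,numpy as np
from station import *
def snap(n,f):
    d=grab_frame(n); cv2.imwrite('pics/'+f,d['pixels'][:,:,::-1]); np.save('pics/'+f[:-4]+'.npy',d,allow_pickle=True); return d
if __name__=='__main__':
    for n in ('top','side'):
        d=snap(n,sys.argv[1]+'_'+n+'.png'); print(n,d['vfov'],d['cx'],d['cy'],d.keys()); print(np.round(d['extrinsics'],4).tolist())
    s=get_state(); print(s, tcp_to_grasp)
E
python3 look.py a
```

```text
top 45.74943461855612 321.014218334492 197.3277262595146 dict_keys(['pixels', 'vfov', 'cx', 'cy', 'extrinsics'])
[[0.0045, -0.9999, 0.0092, -0.0044], [0.994, 0.0055, 0.1096, -0.5442], [-0.1097, 0.0086, 0.9939, -1.3927], [0.0, 0.0, 0.0, 1.0]]
side 48.78356400763539 317.7172251683503 196.48843545952192 dict_keys(['pixels', 'vfov', 'cx', 'cy', 'extrinsics'])
[[-0.836, -0.5485, -0.0168, 0.4389], [0.3265, -0.5217, 0.7882, -0.2434], [-0.4411, 0.6534, 0.6152, -1.1446], [0.0, 0.0, 0.0, 1.0]]
{'t': 0.1, 'q': array([-9.96904890e-01,  3.59306965e-01,  1.11699725e-02, -2.81866610e-04,
       -1.22409035e+00, -2.88112783e-01]), 'qd': array([-0.00017539, -0.00269374, -0.00010644,  0.00143703, -0.00104851,
       -0.00015488]), 'joint_efforts': array([-1.07652035e-03, -5.84163308e+01,  2.93749684e+01,  7.01543346e+00,
        1.01821718e-02, -6.62909974e-05]), 'eef_pos': array([ 0.1901441 , -0.64722616,  0.22573503]), 'ee_rot': array([0.10503444, 1.56934097, 1.96151345]), 'force': array([0.43722957, 0.65618085, 0.3245625 ]), 'moment': array([ 0.03997312, -0.0199538 , -0.0431054 ]), 'width': 0.08780022674344266} 0.0188
```

View pics/a_top.png

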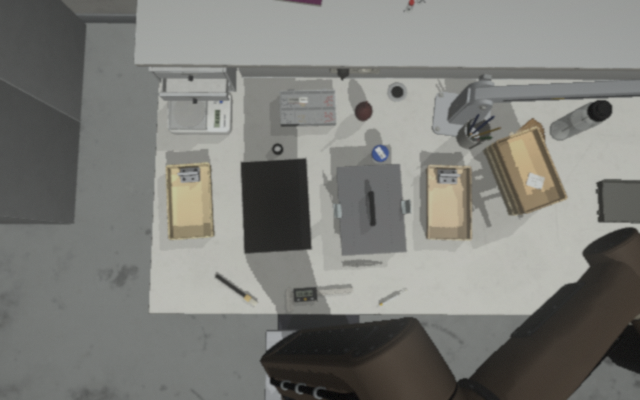

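View pics/a_side.png

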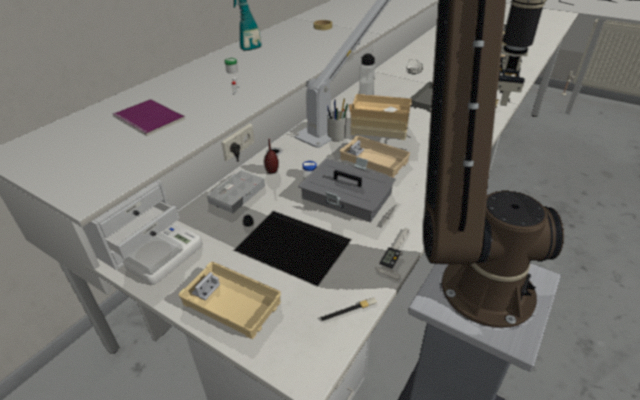

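The top view shows the lidded crate at about (371,208), the black mat at (277,205), and trays at (190,202) and (449,202). The loupe is at (278,149), the pot at (380,153) and the tweezers near (362,263). I'll zoom in.

```bash
python3 - <<'E'
import cv2
a=cv2.imread('pics/a_top.png'); s=cv2.imread('pics/a_side.png')
cv2.imwrite('pics/a1.png',cv2.resize(a[130:280,320:490],None,fx=4,fy=4,interpolation=cv2.INTER_CUBIC))
b=cv2.resize(a[155:250,160:220],None,fx=6,fy=6,interpolation=cv2.INTER_CUBIC)
c=cv2.resize(a[155:250,420:480],None,fx=6,fy=6,interpolation=cv2.INTER_CUBIC)
cv2.imwrite('pics/a2.png',cv2.hconcat([b,c]))
cv2.imwrite('pics/a3.png',cv2.resize(s[130:340,170:420],None,fx=2.8,fy=2.8,interpolation=cv2.INTER_CUBIC))
E
```

```text
(no output)
```

View pics/a1.png

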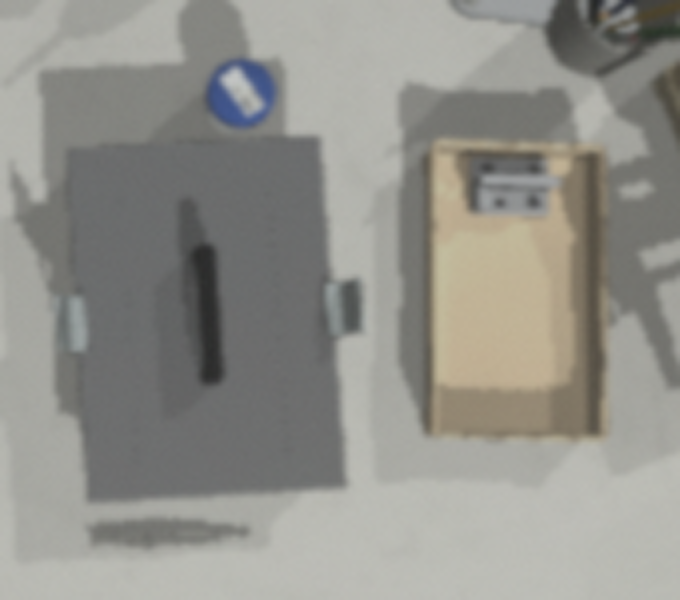

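View pics/a2.png

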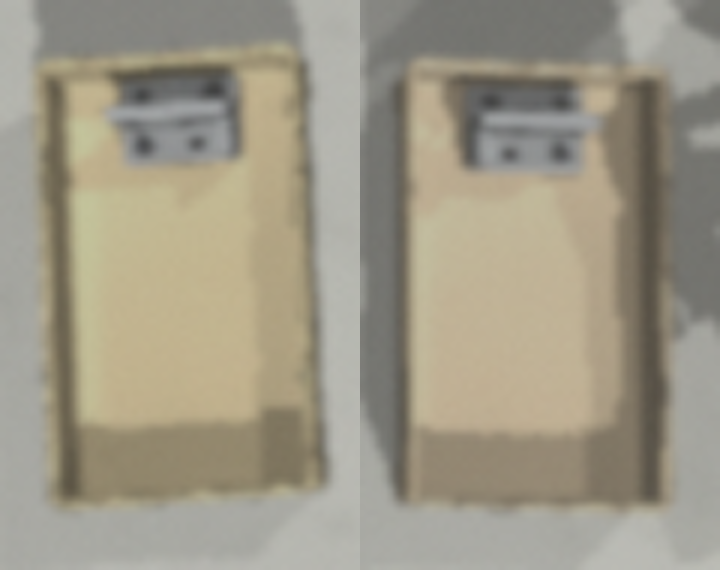

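View pics/a3.png

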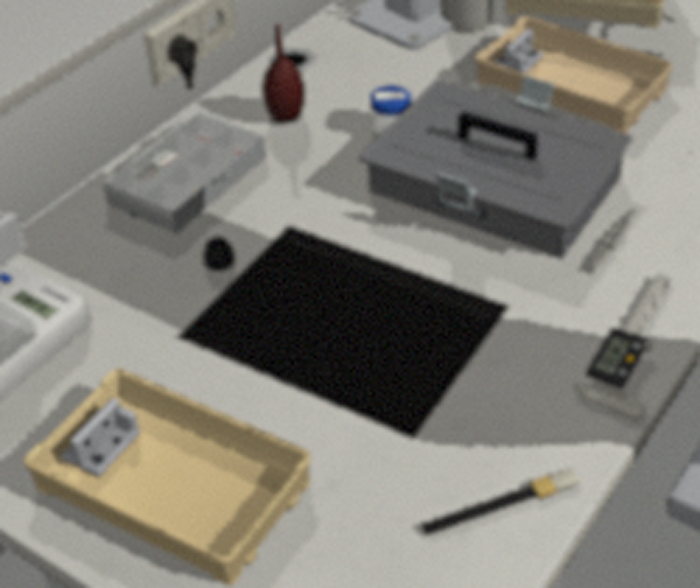

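```bash
cat > geo.py <<'E'
import cv2,numpy as np
def load(f): return np.load('pics/'+f+'.npy',allow_pickle=True).item()
K1={'top':0.0,'side':0.0}
def ray(d,u,v,k=0):
    f=200/np.tan(np.radians(d['vfov'])/2)
    K=np.array([[f,0,d['cx']],[0,f,d['cy']],[0,0,1.]])
    p=cv2.undistortPoints(np.array([[[u,v]]],float),K,np.array([k,0,0,0.]))[0,0]
    E=d['extrinsics']; R=E[:3,:3];t=E[:3,3]
    return -R.T@t, R.T@np.array([p[0],-p[1],-1])
def onz(d,u,v,z,k=0):
    o,r=ray(d,u,v,k); return o+r*(z-o[2])/r[2]
def proj(d,P,k=0):
    f=200/np.tan(np.radians(d['vfov'])/2)
    c=d['extrinsics'][:3,:3]@np.asarray(P)+d['extrinsics'][:3,3]
    x,y=c[0]/-c[2],-c[1]/-c[2]; s=1+k*(x*x+y*y)
    return d['cx']+f*x*s,d['cy']+f*y*s
E
python3 - <<'E'
from geo import *
for cam in('top','side'):
    d=load('a_'+cam); im=d['pixels']
    m=(im.max(2)<40).astype(np.uint8)
    cs,_=cv2.findContours(m,0,cv2.CHAIN_APPROX_NONE)
    for c in cs:
        if cv2.contourArea(c)>1500:
            r=cv2.minAreaRect(c); ap=cv2.approxPolyDP(cv2.convexHull(c),6,True)[:,0]
            print(cam,cv2.contourArea(c),ap.tolist())
            if len(ap)==4 :
              for k in(0,-.1,-.2,.1):
                P=np.array([onz(d,u,v,0.003,k) for u,v in ap]); print(k,np.round(P[:,:2],4).tolist(),P.mean(0)[:2].round(4),[round(np.linalg.norm(P[i]-P[i-1]),4) for i in range(4)])
s=cv2.imread('pics/a_side.png')
cv2.imwrite('pics/a4.png',cv2.hconcat([cv2.resize(s[260:310,180:240],None,fx=6,fy=6,interpolation=cv2.INTER_CUBIC),cv2.resize(s[130:180,335:395],None,fx=6,fy=6,interpolation=cv2.INTER_CUBIC)]))
E
```

```text
top 3375.5 [[388, 332], [350, 366], [262, 360], [305, 329]]
0 [[0.1461, -0.2026], [0.0481, -0.0896], [0.0646, 0.1696], [0.154, 0.0438]] [ 0.1032 -0.0197] [np.float64(0.2466), np.float64(0.1496), np.float64(0.2597), np.float64(0.1544)]
-0.1 [[0.142, -0.2047], [0.0416, -0.0907], [0.0581, 0.1719], [0.151, 0.0441]] [ 0.0982 -0.0198] [np.float64(0.249), np.float64(0.1519), np.float64(0.2631), np.float64(0.1579)]
-0.2 [[0.1377, -0.2068], [0.0345, -0.0919], [0.0511, 0.1744], [0.1478, 0.0445]] [ 0.0928 -0.02  ] [np.float64(0.2515), np.float64(0.1545), np.float64(0.2668), np.float64(0.1619)]
0.1 [[0.1499, -0.2007], [0.0541, -0.0885], [0.0705, 0.1675], [0.1569, 0.0434]] [ 0.1079 -0.0196] [np.float64(0.2443), np.float64(0.1476), np.float64(0.2565), np.float64(0.1512)]
top 2043.0 [[283, 245], [264, 226], [258, 176], [295, 164], [300, 232]]
side 4308.5 [[236, 249], [273, 212], [348, 239], [317, 284]]
0 [[0.6521, 0.2371], [0.6638, 0.048], [0.3996, 0.0283], [0.3823, 0.221]] [0.5244 0.1336] [np.float64(0.2703), np.float64(0.1895), np.float64(0.2649), np.float64(0.1935)]
-0.1 [[0.6524, 0.2385], [0.6639, 0.0482], [0.3994, 0.0285], [0.3816, 0.222]] [0.5243 0.1343] [np.float64(0.2713), np.float64(0.1907), np.float64(0.2652), np.float64(0.1944)]
-0.2 [[0.6527, 0.24], [0.664, 0.0483], [0.3991, 0.0286], [0.381, 0.223]] [0.5242 0.135 ] [np.float64(0.2722), np.float64(0.192), np.float64(0.2656), np.float64(0.1953)]
0.1 [[0.6518, 0.2357], [0.6637, 0.0479], [0.3998, 0.0281], [0.3829, 0.22]] [0.5246 0.1329] [np.float64(0.2694), np.float64(0.1883), np.float64(0.2646), np.float64(0.1926)]
side 4193.5 [[472, 300], [430, 261], [424, 243], [440, 0], [452, 0], [506, 233], [499, 261]]
```

View pics/a4.png

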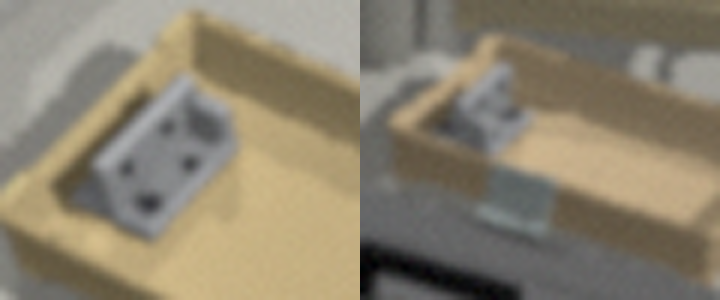

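The near (+y) tray's cheek is at the right as seen from its side, so that one is tray_right. The far (−y) tray is tray_left.

```bash
python3 - <<'E'
from geo import *
d=load('a_top'); im=d['pixels']
m=((im.max(2)<75)).astype(np.uint8); m[:, :236]=0; m[:,315:]=0; m[:153]=0;m[256:]=0
cs,_=cv2.findContours(m,0,cv2.CHAIN_APPROX_NONE); c=max(cs,key=cv2.contourArea)
ap=cv2.approxPolyDP(cv2.convexHull(c),4,True)[:,0]; print(cv2.contourArea(c),ap.tolist())
S={'mat':(ap+0.0,.003),'lid':([(336.75,167.5),(400,164.5),(406.25,251.75),(342,255)],.056),'trL':([(166.7,165.3),(209.7,162.5),(214.2,236.2),(169.2,239.2)],.038),'trR':([(428,165.3),(470.8,167),(471.3,238.3),(427.5,239.2)],.038)}
for n,(pp,z) in S.items():
  for k in (0,-.1,.1,):
    P=np.array([onz(d,u,v,z,k) for u,v in pp]); 
    print(n,k,np.round(P[:,:2],3).tolist(),P.mean(0)[:2].round(4),[round(float(np.linalg.norm(P[i]-P[i-1])),4) for i in range(4)])
for n,u,v,z in [('gripA',320+203/4,130+247/4,.088),('gripB',320+211/4,130+381/4,.088),('tabA',320+76/4,130+323/4,.073),('tabB',320+348/4,130+307/4,.073),('pot',320+241/4,130+93/4,.05),('loupe',278,149,.027)]:
  print(n,onz(d,u,v,z).round(4))
E
```

```text
5704.0 [[304, 159], [310, 247], [245, 252], [242, 163]]
mat 0 [[0.666, 0.051], [0.396, 0.031], [0.38, 0.227], [0.652, 0.242]] [0.5235 0.1375] [0.1912, 0.2707, 0.1965, 0.2725]
mat -0.1 [[0.666, 0.051], [0.396, 0.031], [0.379, 0.227], [0.653, 0.243]] [0.5235 0.138 ] [0.1919, 0.2709, 0.1974, 0.2735]
mat 0.1 [[0.666, 0.051], [0.396, 0.031], [0.381, 0.226], [0.652, 0.241]] [0.5236 0.1371] [0.1904, 0.2704, 0.1956, 0.2715]
lid 0 [[0.631, -0.048], [0.641, -0.236], [0.383, -0.251], [0.373, -0.063]] [ 0.507  -0.1494] [0.2581, 0.1884, 0.2581, 0.1876]
lid -0.1 [[0.631, -0.048], [0.641, -0.237], [0.383, -0.252], [0.373, -0.063]] [ 0.5068 -0.1499] [0.2585, 0.1891, 0.2591, 0.1886]
lid 0.1 [[0.631, -0.048], [0.641, -0.235], [0.384, -0.249], [0.373, -0.063]] [ 0.5071 -0.1489] [0.2578, 0.1876, 0.257, 0.1866]
trL 0 [[0.637, 0.461], [0.647, 0.333], [0.426, 0.313], [0.417, 0.445]] [0.5318 0.3881] [0.2212, 0.1287, 0.2214, 0.1324]
trL -0.1 [[0.638, 0.467], [0.647, 0.335], [0.426, 0.315], [0.415, 0.45]] [0.5317 0.3917] [0.2237, 0.1319, 0.2227, 0.1357]
trL 0.1 [[0.636, 0.456], [0.646, 0.331], [0.427, 0.311], [0.418, 0.44]] [0.5319 0.3848] [0.2188, 0.1257, 0.2201, 0.1294]
trR 0 [[0.642, -0.324], [0.638, -0.453], [0.424, -0.448], [0.42, -0.318]] [ 0.531  -0.3853] [0.2219, 0.1292, 0.2142, 0.1302]
trR -0.1 [[0.643, -0.325], [0.639, -0.458], [0.422, -0.453], [0.42, -0.319]] [ 0.5309 -0.3887] [0.2232, 0.1323, 0.2166, 0.1333]
trR 0.1 [[0.642, -0.322], [0.637, -0.448], [0.425, -0.443], [0.421, -0.316]] [ 0.5311 -0.3821] [0.2207, 0.1264, 0.212, 0.1274]
gripA [ 0.5548 -0.1446  0.088 ]
gripB [ 0.4583 -0.1496  0.088 ]
tabA [ 0.5006 -0.0537  0.073 ]
tabB [ 0.5133 -0.2515  0.073 ]
pot [ 0.6757 -0.1782  0.05  ]
loupe [0.6916 0.1297 0.027 ]
```

```bash
cat > mv.py <<'E'
# usage: mv.py x y z zaxis_heading(rad, jaw direction in world xy) [gripZ mode] ; prints rows delta to reach TCP
import sys,numpy as np
from scipy.spatial.transform import Rotation as R
from station import get_state
def delta(p,h,flip=None):
    s=get_state(); r0=R.from_euler('xyz',s['ee_rot']); best=None
    for k in (0,1):
        z=np.array([np.cos(h+k*np.pi),np.sin(h+k*np.pi),0]); x=np.array([0,0,-1.]); y=np.cross(z,x)
        rt=R.from_matrix(np.c_[x,y,z]); rv=(r0.inv()*rt).as_rotvec()
        if best is None or np.linalg.norm(rv)<np.linalg.norm(best): best=rv
    sh=r0.inv().apply(np.array(p)-s['eef_pos'])
    return sh,best,s,r0
if __name__=='__main__':
    a=[float(v) for v in sys.argv[1:5]]
    sh,rv,s,r0=delta(a[:3],a[3])
    print('pos',s['eef_pos'].round(4),'t',s['t'],'w',round(s['width'],4),'F',s['force'].round(1),'q',s['q'].round(2))
    M=r0.as_matrix(); print('tool axes x',M[:,0].round(3),'y',M[:,1].round(3),'z',M[:,2].round(3))
    print('shift',sh.round(4).tolist(),'rot',rv.round(3).tolist(),'rows>=',round(max(np.linalg.norm(sh)/.0625,np.linalg.norm(rv)/.187),1))
E
python3 mv.py 0.507 -0.08 0.15 0.058
```

```text
pos [ 0.1901 -0.6472  0.2257] t 0.1 w 0.0878 F [0.4 0.7 0.3] q [-1.    0.36  0.01 -0.   -1.22 -0.29]
tool axes x [-0.001  0.001 -1.   ] y [-0.959 -0.282  0.   ] z [-0.282  0.959  0.001]
shift [0.0763, -0.4639, 0.4548] rot [-1.343, 0.001, 0.001] rows>= 10.5
```

```bash
python3 -m crank '[[0.05,-0.46,0.45,-1.343,0,0,0],[0.05,-0.46,0.45,-1.343,0,0,0],[0.05,-0.46,0.45,-1.343,0,0,0],[0.05,-0.46,0.45,-1.343,0,0,0],[0.05,-0.46,0.45,-1.343,0,0,0],[0.05,-0.46,0.45,-1.343,0,0,0],[0.05,-0.46,0.45,-1.343,0,0,0],[0.05,-0.46,0.45,-1.343,0,0,0],[0.05,-0.46,0.45,-1.343,0,0,0],[0.05,-0.46,0.45,-1.343,0,0,0]]' 20; python3 mv.py 0.5025 -0.072 0.11 0.058
```

```text
t: 1.35
eef_pos: [0.4953, -0.1019, 0.1781]
ee_rot: [-3.06, 1.571, 0.14]
force: [1.2, -0.8, 0.2]
width: 0.0009
pos [ 0.4953 -0.1019  0.1781] t 1.35 w 0.0009 F [ 1.2 -0.8  0.2] q [ 0.19  0.12 -0.43  0.   -1.03 -0.13]
tool axes x [ 0.  0. -1.] y [ 0.058 -0.998 -0.   ] z [-0.998 -0.058 -0.   ]
shift [0.0681, -0.0295, -0.0089] rot [0.0, -0.0, 0.0] rows>= 1.2
```

```bash
python3 -m crank '[[0,-0.0295,-0.009,0,0,0,0],[0.06,-0.0295,-0.009,0,0,0,0],[0.09,-0.0295,-0.009,0,0,0,0],[0.109,-0.0295,-0.009,0,0,0,0],[0.112,-0.0295,-0.009,0,0,0,0],[0.112,-0.0295,-0.009,0,0,0,0]]'; python3 look.py b >/dev/null; python3 - <<'E'
import cv2
a=cv2.imread('pics/b_top.png'); s=cv2.imread('pics/b_side.png')
cv2.imwrite('pics/b1.png',cv2.hconcat([cv2.resize(a[150:250,310:430],None,fx=3,fy=3,interpolation=cv2.INTER_CUBIC),cv2.resize(s[130:230,280:400],None,fx=3,fy=3,interpolation=cv2.INTER_CUBIC)]))
E
```

```text
t: 2.1
eef_pos: [0.5023, -0.074, 0.0665]
ee_rot: [2.578, 1.571, -0.505]
force: [-0.1, 0.1, 1.0]
width: 0.0003
```

View pics/b1.png

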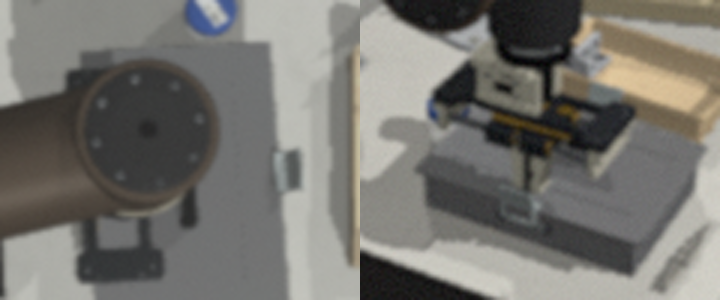

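```bash
python3 -m crank '[[-0.003,-0.019,0,0,0,0,0],[0.0,-0.025,0,0,0,0,0],[0.004,-0.031,0,0,0,0,0],[0.014,-0.040,0,0,0,0,0],[0.022,-0.044,0,0,0,0,0],[0.031,-0.046,0,0,0,0,0],[0.040,-0.047,0,0,0,0,0],[0.047,-0.047,0,0,0,0,0],[0.049,-0.046,0,0,0,0,0],[0.049,-0.046,0,0,0,0,0]]'; python3 -m crank '[[-0.03,0.0,0,0,0,0,0],[-0.08,0.0,0,0,0,0,0],[-0.10,0.05,0,0,0,0,0],[-0.10,0.11,0,0,0,0,0],[-0.10,0.16,0,0,0,0,0],[-0.10,0.199,0,0,0,0,0],[-0.10,0.199,0,0,0,0,0]]'; python3 look.py c >/dev/null; python3 - <<'E'
import cv2
a=cv2.imread('pics/c_top.png'); s=cv2.imread('pics/c_side.png')
cv2.imwrite('pics/c1.png',cv2.hconcat([cv2.resize(a[150:250,310:430],None,fx=3,fy=3,interpolation=cv2.INTER_CUBIC),cv2.resize(s[130:230,280:400],None,fx=3,fy=3,interpolation=cv2.INTER_CUBIC)]))
E
python3 mv.py 0.512 -0.226 0.066 0.058
```

```text
t: 3.45
eef_pos: [0.4992, -0.0278, 0.0177]
ee_rot: [-1.058, 1.57, 2.141]
force: [-4.7, 4.9, 16.0]
width: 0.0006
t: 4.32
eef_pos: [0.5097, -0.2291, 0.1159]
ee_rot: [-0.195, 1.568, 3.0]
force: [-0.8, -0.0, 0.3]
width: 0.0005
pos [ 0.5099 -0.2271  0.1162] t 4.425 w 0.0005 F [-0.2  0.6  0.5] q [-0.07  0.27 -0.39 -0.   -0.91  0.12]
tool axes x [-0.002  0.    -1.   ] y [ 0.056 -0.998 -0.001] z [-0.998 -0.056  0.002]
shift [0.0502, -0.0009, -0.0022] rot [-0.002, 0.002, 0.001] rows>= 0.8
```

View pics/c1.png

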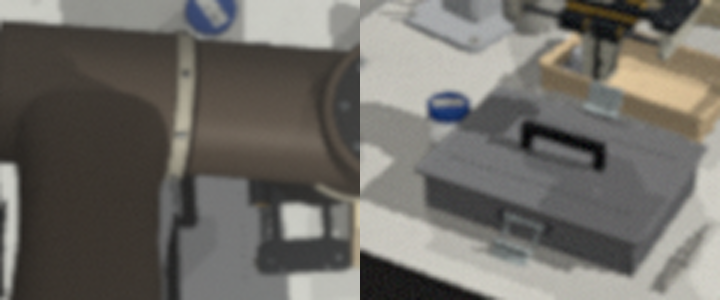

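Clip A now hangs open, with its tab low outside the crate at about side (450,213). Next is clip B.

```bash
python3 -m crank '[[0.03,0,0,0,0,0,0],[0.048,0,0,0,0,0,0],[0.05,0,0,0,0,0,0]]'; python3 -m crank '[[-0.003,0.019,0,0,0,0,0],[0.0,0.025,0,0,0,0,0],[0.004,0.031,0,0,0,0,0],[0.014,0.040,0,0,0,0,0],[0.022,0.044,0,0,0,0,0],[0.031,0.046,0,0,0,0,0],[0.040,0.047,0,0,0,0,0],[0.047,0.047,0,0,0,0,0],[0.049,0.046,0,0,0,0,0],[0.049,0.046,0,0,0,0,0]]'; python3 -m crank '[[-0.03,0.0,0,0,0,0,0],[-0.08,0.0,0,0,0,0,0],[-0.13,0,0,0,0,0,1]]';  python3 look.py d >/dev/null; python3 - <<'E'
import cv2
a=cv2.imread('pics/d_top.png'); s=cv2.imread('pics/d_side.png')
cv2.imwrite('pics/d1.png',cv2.hconcat([cv2.resize(a[150:250,310:430],None,fx=3,fy=3,interpolation=cv2.INTER_CUBIC),cv2.resize(s[130:230,280:400],None,fx=3,fy=3,interpolation=cv2.INTER_CUBIC)]))
E
python3 mv.py 0.507 -0.149 0.15 1.629
```

```text
t: 4.8
eef_pos: [0.5098, -0.2256, 0.0658]
ee_rot: [-0.219, 1.568, 2.981]
force: [-0.7, -0.7, 0.4]
width: 0.0004
t: 6.05
eef_pos: [0.5134, -0.2728, 0.0183]
ee_rot: [0.554, 1.57, -2.529]
force: [-1.5, -2.6, 3.9]
width: 0.0006
t: 6.42
eef_pos: [0.5126, -0.2721, 0.1487]
ee_rot: [-0.334, 1.568, 2.865]
force: [2.2, -0.2, -0.2]
width: 0.0059
pos [ 0.5163 -0.2733  0.1537] t 6.525 w 0.0132 F [0.8 0.9 0.1] q [-0.15  0.26 -0.3   0.   -1.    0.21]
tool axes x [ 0.008 -0.003 -1.   ] y [ 0.059 -0.998  0.003] z [-0.998 -0.059 -0.008]
shift [0.0033, -0.1247, 0.002] rot [-1.57, -0.004, -0.009] rows>= 8.4
```

View pics/d1.png

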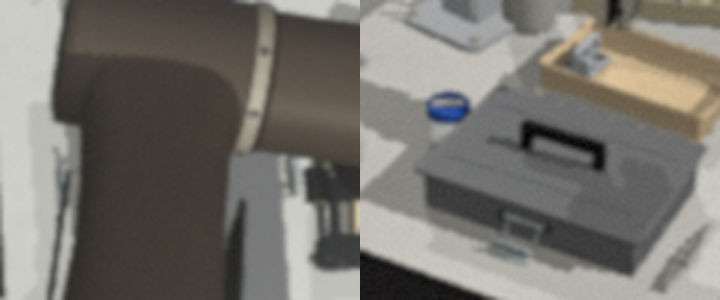

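```bash
python3 -m crank '[[0,-0.125,0.002,-1.57,0,-0.009,1],[0,-0.125,0.002,-1.57,0,-0.009,1],[0,-0.125,0.002,-1.57,0,-0.009,1],[0,-0.125,0.002,-1.57,0,-0.009,1],[0,-0.125,0.002,-1.57,0,-0.009,1],[0,-0.125,0.002,-1.57,0,-0.009,1],[0,-0.125,0.002,-1.57,0,-0.009,1],[0,-0.125,0.002,-1.57,0,-0.009,1],[0,-0.125,0.002,-1.57,0,-0.009,1],[0,-0.125,0.002,-1.57,0,-0.009,1]]';  python3 mv.py 0.507 -0.148 0.063 1.629
```

```text
t: 7.78
eef_pos: [0.5037, -0.1478, 0.1475]
ee_rot: [-2.275, 1.562, 2.494]
force: [-0.2, 0.1, 0.5]
width: 0.0874
pos [ 0.5037 -0.1478  0.1475] t 7.775 w 0.0874 F [-0.2  0.1  0.5] q [ 0.08  0.19 -0.42 -0.01 -0.97  1.55]
tool axes x [-0.007  0.006 -1.   ] y [ 0.998  0.057 -0.007] z [ 0.057 -0.998 -0.006]
shift [0.0845, 0.0039, 0.0009] rot [-0.002, -0.006, 0.007] rows>= 1.4
```

```bash
python3 -m crank '[[0.05,0.003,0,0,-0.006,0.007,1],[0.08,0.003,0,0,-0.006,0.007,1],[0.0845,0.003,0,0,-0.006,0.007,1],[0.0845,0.003,0,0,-0.006,0.007,0],[0.0845,0.003,0,0,-0.006,0.007,0],[0.0845,0.003,0,0,-0.006,0.007,0],[0.0845,0.003,0,0,-0.006,0.007,0],[0.0845,0.003,0,0,-0.006,0.007,0],[0.0845,0.003,0,0,-0.006,0.007,0],[0.0845,0.003,0,0,-0.006,0.007,0]]' 40; python3 mv.py 0.507 -0.148 0.16 1.629
```

```text
t: 9.02
eef_pos: [0.5068, -0.1474, 0.0636]
ee_rot: [1.354, 1.57, -0.16]
force: [0.4, -0.3, -0.6]
width: 0.0233
pos [ 0.5068 -0.1474  0.0636] t 9.025 w 0.0233 F [ 0.4 -0.3 -0.6] q [ 0.09  0.29 -0.52  0.   -0.76  1.54]
tool axes x [ 0.001 -0.    -1.   ] y [0.998 0.057 0.001] z [ 0.057 -0.998  0.   ]
shift [-0.0964, 0.0003, 0.0007] rot [-0.001, 0.0, -0.001] rows>= 1.5
```

Width is 23 mm and still closing, so I'll let it finish.

```bash
python3 -m crank '[[0,0,0,0,0,0,0],[0,0,0,0,0,0,0],[0,0,0,0,0,0,0]]' 40; python3 -m crank '[[-0.01,0,0,0,0,0,0],[-0.04,0,0,0,0,0,0],[-0.08,0,0,0,0,0,0],[-0.11,0,0,0,0,0,0],[-0.12,0,0,0,0,0,0]]';python3 look.py e >/dev/null; python3 mv.py 0.5225 0.137 0.18 1.644
```

```text
t: 9.4
eef_pos: [0.5068, -0.1475, 0.0636]
ee_rot: [1.217, 1.57, -0.296]
force: [0.6, -2.0, -0.6]
width: 0.0138
t: 10.02
eef_pos: [0.5074, -0.1472, 0.1857]
ee_rot: [1.557, 1.566, 0.043]
force: [-0.5, 0.2, -3.8]
width: 0.0136
pos [ 0.5068 -0.1471  0.1843] t 10.125 w 0.0136 F [-0.6  0.5 -3.9] q [ 0.09  0.15 -0.37  0.   -1.05  1.54]
tool axes x [ 0.003  0.    -1.   ] y [0.998 0.057 0.003] z [ 0.057 -0.998 -0.   ]
shift [0.0044, 0.0318, -0.2828] rot [-0.016, -0.0, -0.003] rows>= 4.6
```

View pics/e_side.png

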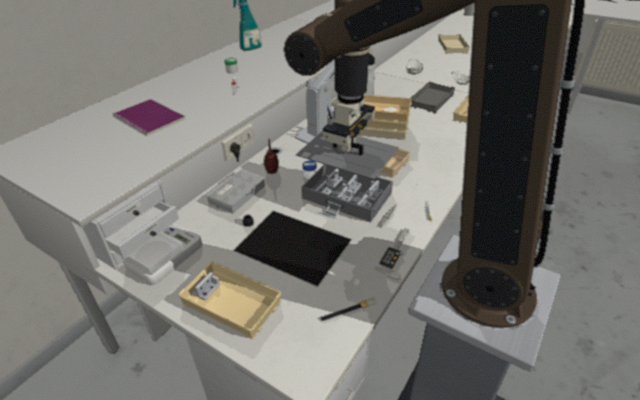

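The lid is off and level, and the crate shows the brackets. Carrying the lid to the mat.

```bash
python3 -m crank '[[0,0.004,-0.03,0,0,0,0],[0,0.011,-0.08,0,0,0,0],[0,0.018,-0.14,0,0,0,0],[0,0.025,-0.2,0,0,0,0],[0,0.029,-0.25,-0.01,0,0,0],[0,0.0318,-0.283,-0.016,0,0,0],[0.04,0.0318,-0.283,-0.016,0,0,0],[0.08,0.0318,-0.283,-0.016,0,0,0],[0.12,0.0318,-0.283,-0.016,0,0,0]]'; python3 mv.py 0.5225 0.137 0.023 1.644
```

```text
t: 11.25
eef_pos: [0.5211, 0.1366, 0.0608]
ee_rot: [-0.716, 1.569, -2.213]
force: [-0.0, 0.8, -3.5]
width: 0.014
pos [0.5211 0.1366 0.0608] t 11.25 w 0.014 F [-0.   0.8 -3.5] q [ 0.62  0.31 -0.5   0.   -0.77  1.02]
tool axes x [-0.001 -0.001 -1.   ] y [ 0.997  0.073 -0.001] z [ 0.073 -0.997  0.001]
shift [0.0378, 0.0015, -0.0004] rot [0.0, 0.001, 0.001] rows>= 0.6
```

```bash
python3 -m crank '[[0.015,0.001,0,0,0,0,0],[0.028,0.001,0,0,0,0,0],[0.036,0.001,0,0,0,0,0],[0.038,0.001,0,0,0,0,0],[0.038,0.001,0,0,0,0,0]]'; python3 -m crank '[[0,0,0,0,0,0,1],[0,0,0,0,0,0,1],[0,0,0,0,0,0,1],[0,0,0,0,0,0,1],[-0.03,0,0,0,0,0,1],[-0.09,0,0,0,0,0,1],[-0.15,0,0,0,0,0,1],[-0.20,0,0,0,0,0,1],[-0.22,0,0,0,0,0,1]]';python3 look.py f >/dev/null;python3 - <<'E'
import cv2
a=cv2.imread('pics/f_top.png'); s=cv2.imread('pics/f_side.png')
cv2.imwrite('pics/f1.png',cv2.resize(a[150:270,320:420],None,fx=5,fy=5,interpolation=cv2.INTER_CUBIC))
cv2.imwrite('pics/f2.png',cv2.resize(s[150:230,290:410],None,fx=6,fy=6,interpolation=cv2.INTER_CUBIC))
E
```

```text
t: 11.88
eef_pos: [0.5238, 0.1373, 0.0262]
ee_rot: [1.658, 1.569, 0.16]
force: [0.2, 0.6, -2.9]
width: 0.0136
t: 13.0
eef_pos: [0.5243, 0.1376, 0.2494]
ee_rot: [1.882, 1.564, 0.385]
force: [0.4, 0.5, -1.0]
width: 0.0873
```

View pics/f_top.png

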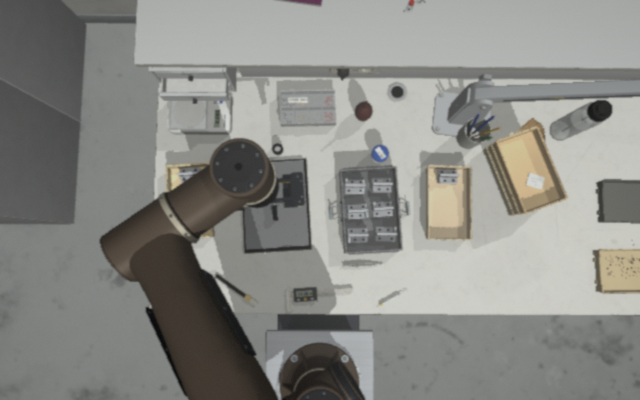

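View pics/f1.png

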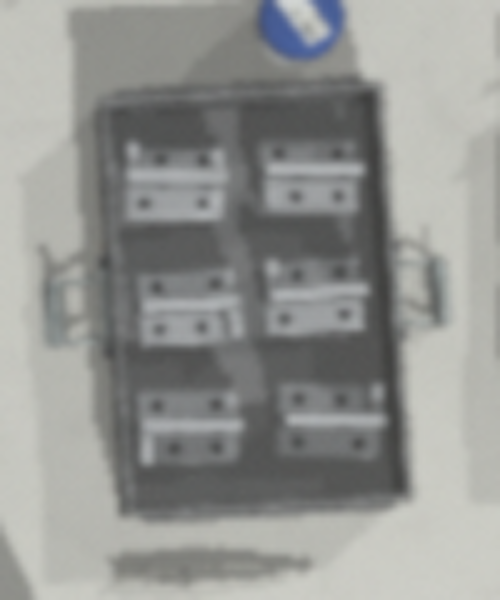

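View pics/f2.png

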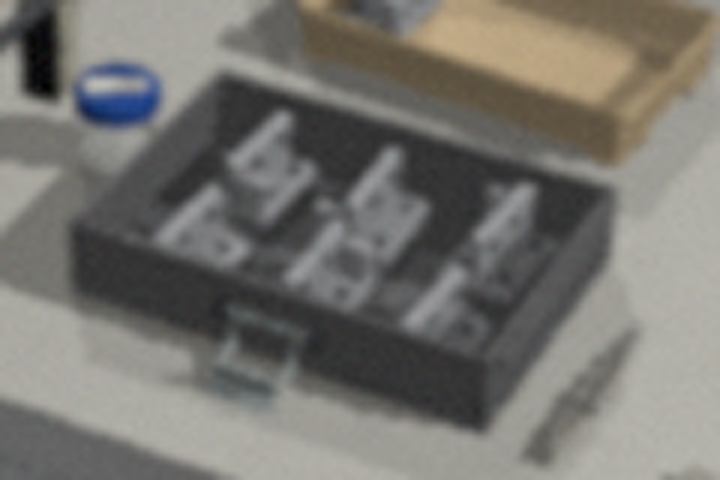

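View pics/f_side.png

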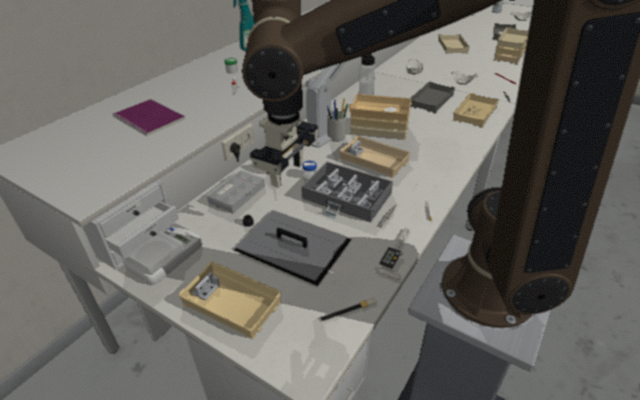

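Six brackets are in the crate. I read their hands from the cheek positions in f1 (top view, 5x):

| Bracket | Pixel | Cheek | Hand |
|---|---|---|---|
| TL | (177,177) | +x+y | right |
| TR | (315,170) | −x+y | left |
| ML | (191,305) | −x−y | right |
| MR | (319,292) | +x+y | right |
| BL | (193,425) | −x+y | left |
| BR | (336,420) | +x−y | left |

The lid lies on the mat and both clips are out.

```bash
python3 - <<'E'
from geo import *
d=load('f_top')
S={'TL R':(126,176,228,178),'TR L':(265,170,365,170),'ML R':(141,306,242,303),'MR R':(270,293,368,290),'BL L':(143,426,243,425),'BR L':(286,419,386,421)}
for n,(a,b,c,e) in S.items():
    P=onz(d,320+a/5,150+b/5,.043,-.05);Q=onz(d,320+c/5,150+e/5,.043,-.05)
    v=Q-P; h=np.arctan2(v[1],v[0])+np.pi/2; print(n,((P+Q)/2).round(4)[:2],'len',round(float(np.linalg.norm(v)),4),'jaw',round(float(h),3))
E
python3 mv.py 0.5 -0.1 0.15 0.05
```

```text
TL R [ 0.5792 -0.1041] len 0.061 jaw -0.014
TR L [ 0.5839 -0.1867] len 0.06 jaw 0.006
ML R [ 0.5029 -0.1124] len 0.0601 jaw 0.035
MR R [ 0.5111 -0.1884] len 0.0585 jaw 0.036
BL L [ 0.4313 -0.113 ] len 0.0591 jaw 0.014
BR L [ 0.4349 -0.1977] len 0.0593 jaw -0.016
pos [0.5243 0.1377 0.2486] t 13.1 w 0.0879 F [ 0.6 -0.3 -1.4] q [ 0.62  0.12 -0.25  0.   -1.19  1.02]
tool axes x [ 0.006  0.002 -1.   ] y [0.997 0.073 0.006] z [ 0.073 -0.997 -0.002]
shift [0.0979, -0.0423, 0.2354] rot [-1.547, 0.003, -0.006] rows>= 8.3
```

```bash
python3 - <<'E'
s=open('mv.py').read()
s=s.replace("        if best is None or np.linalg.norm(rv)<np.linalg.norm(best): best=rv","        q6=s['q'][0]+s['q'][5]-rv[0]-np.arctan2(p[1],p[0])\n        if best is None or abs(q6)<b6: best=rv;b6=abs(q6)")
s+="    a2=np.abs(sh); print('world d',(np.array(a[:3])-s['eef_pos']).round(4))\n"
open('mv.py','w').write(s)
E
python3 mv.py 0.5792 -0.1041 0.13 0.0
```

```text
pos [0.5243 0.1377 0.2486] t 13.1 w 0.0879 F [ 0.6 -0.3 -1.4] q [ 0.62  0.12 -0.25  0.   -1.19  1.02]
tool axes x [ 0.006  0.002 -1.   ] y [0.997 0.073 0.006] z [ 0.073 -0.997 -0.002]
shift [0.1184, 0.0363, 0.2454] rot [1.644, -0.006, -0.003] rows>= 8.8
world d [ 0.0549 -0.2418 -0.1186]
```

```bash
python3 -m crank '[[0.1,0.036,0.245,1.644,-0.006,0,0.41],[0.1,0.036,0.245,1.644,-0.006,0,0.41],[0.1,0.036,0.245,1.644,-0.006,0,0.41],[0.1,0.036,0.245,1.644,-0.006,0,0.41],[0.1,0.036,0.245,1.644,-0.006,0,0.41],[0.1,0.036,0.245,1.644,-0.006,0,0.41],[0.1,0.036,0.245,1.644,-0.006,0,0.41],[0.1,0.036,0.245,1.644,-0.006,0,0.41],[0.1,0.036,0.245,1.644,-0.006,0,0.41],[0.1,0.036,0.245,1.644,-0.006,0,0.41]]'; python3 mv.py 0.5792 -0.1041 0.018 0.0
```

```text
t: 14.35
eef_pos: [0.5764, -0.1047, 0.1445]
ee_rot: [0.78, 1.565, -2.361]
force: [1.0, 0.7, -0.4]
width: 0.0358
pos [ 0.5764 -0.1047  0.1445] t 14.35 w 0.0358 F [ 1.   0.7 -0.4] q [ 0.16  0.28 -0.3   0.   -0.99 -0.16]
tool axes x [-0.004 -0.004 -1.   ] y [ 0.001 -1.     0.004] z [-1.    -0.001  0.004]
shift [0.1265, -0.0011, -0.0033] rot [0.001, 0.004, -0.004] rows>= 2.0
world d [ 0.0028  0.0006 -0.1265]
```

```bash
python3 -m crank '[[0.05,-0.001,-0.003,0,0.004,-0.004,0.41],[0.09,-0.001,-0.003,0,0.004,-0.004,0.41],[0.115,-0.001,-0.003,0,0.004,-0.004,0.41],[0.1265,-0.001,-0.003,0,0.004,-0.004,0.41],[0.1265,-0.001,-0.003,0,0.004,-0.004,0],[0.1265,-0.001,-0.003,0,0.004,-0.004,0],[0.1265,-0.001,-0.003,0,0.004,-0.004,0],[0.1265,-0.001,-0.003,0,0.004,-0.004,0],[0.1265,-0.001,-0.003,0,0.004,-0.004,0],[0.1265,-0.001,-0.003,0,0.004,-0.004,0]]' 20; python3 mv.py 0.562 0.392 0.15 0.08
```

```text
t: 15.6
eef_pos: [0.5807, -0.104, 0.0204]
ee_rot: [3.115, 1.567, -0.026]
force: [0.3, 0.7, 6.5]
width: 0.0075
pos [ 0.5807 -0.104   0.0204] t 15.6 w 0.0075 F [0.3 0.7 6.5] q [ 0.15  0.43 -0.42  0.   -0.72 -0.15]
tool axes x [ 0.004 -0.    -1.   ] y [ 0.001 -1.     0.   ] z [-1.    -0.001 -0.004]
shift [-0.1298, -0.496, 0.018] rot [-0.079, -0.004, -0.0] rows>= 8.2
world d [-0.0187  0.496   0.1296]
```

```bash
python3 -m crank '[[-0.03,0,0,0,-0.004,0,0],[-0.09,0,0,0,-0.004,0,0],[-0.13,-0.05,0.0,0,-0.004,0,0],[-0.13,-0.11,0.018,-0.079,-0.004,0,0],[-0.13,-0.17,0.018,-0.079,-0.004,0,0]]';python3 look.py g >/dev/null;python3 - <<'E'
import cv2
a=cv2.imread('pics/g_top.png'); s=cv2.imread('pics/g_side.png')
cv2.imwrite('pics/g2.png',cv2.resize(s[90:270,230:410],None,fx=3.3,fy=3.3,interpolation=cv2.INTER_CUBIC))
E
python3 mv.py 0.562 0.392 0.15 0.08
```

```text
t: 16.23
eef_pos: [0.5604, 0.0671, 0.1501]
ee_rot: [-0.524, 1.569, 2.696]
force: [1.2, -0.6, -1.3]
width: 0.008
pos [0.5615 0.0706 0.1496] t 16.325 w 0.0079 F [ 0.7 -0.3 -0.9] q [ 0.47  0.24 -0.34 -0.   -0.99 -0.39]
tool axes x [-0.001  0.001 -1.   ] y [ 0.084 -0.996 -0.001] z [-0.996 -0.084  0.001]
shift [-0.0001, -0.3202, -0.0274] rot [0.004, 0.001, 0.001] rows>= 5.1
world d [0.0005 0.3214 0.0004]
```

View pics/g2.png

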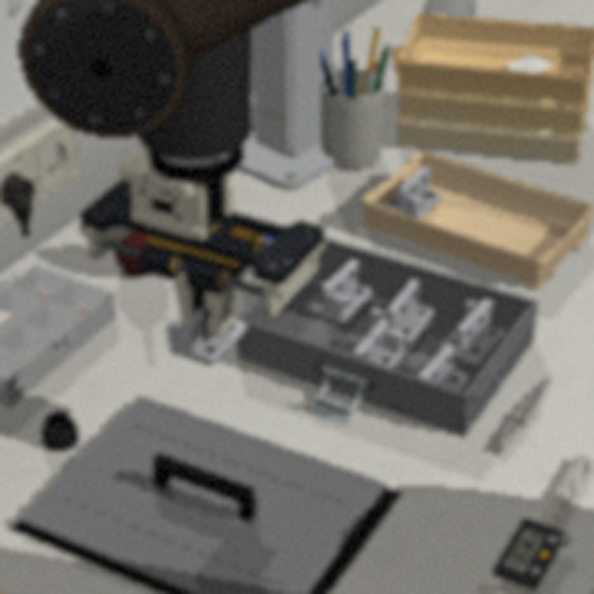

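Holding the TL bracket. Carry it to tray_right slot 1.

```bash
python3 -m crank '[[0,-0.06,-0.0274,0,0,0,0],[0,-0.12,-0.0274,0,0,0,0],[0,-0.18,-0.0274,0,0,0,0],[0,-0.24,-0.0274,0,0,0,0],[0,-0.3,-0.0274,0,0,0,0],[0,-0.32,-0.0274,0,0,0,0],[0.05,-0.32,-0.0274,0,0,0,0],[0.09,-0.32,-0.0274,0,0,0,0],[0.09,-0.32,-0.0274,0,0,0,0]]'; python3 mv.py 0.562 0.392 0.023 0.08
```

```text
t: 17.45
eef_pos: [0.5615, 0.3843, 0.0554]
ee_rot: [0.556, 1.561, -2.508]
force: [0.6, -0.3, -0.6]
width: 0.0076
pos [0.5615 0.3843 0.0554] t 17.45 w 0.0076 F [ 0.6 -0.3 -0.6] q [ 0.88  0.51 -0.16 -0.   -0.91 -0.8 ]
tool axes x [-0.008 -0.006 -1.   ] y [ 0.078 -0.997  0.005] z [-0.997 -0.078  0.008]
shift [0.0324, -0.0078, -0.0013] rot [-0.002, 0.008, -0.005] rows>= 0.5
world d [ 0.0005  0.0077 -0.0324]
```

```bash
python3 -m crank '[[0.02,-0.004,-0.001,0,0.008,-0.005,0],[0.03,-0.006,-0.001,0,0.008,-0.005,0],[0.036,-0.006,-0.001,0,0.008,-0.005,0],[0.036,-0.006,-0.001,0,0.008,-0.005,0]]'; python3 mv.py 0.562 0.392 0.023 0.08
```

```text
t: 17.95
eef_pos: [0.5641, 0.393, 0.0235]
ee_rot: [-2.432, 1.563, 0.788]
force: [-0.0, 1.1, -0.9]
width: 0.0078
pos [0.5641 0.393  0.0235] t 17.95 w 0.0078 F [-0.   1.1 -0.9] q [ 0.89  0.55 -0.19  0.   -0.83 -0.81]
tool axes x [ 0.005  0.005 -1.   ] y [ 0.079 -0.997 -0.005] z [-0.997 -0.079 -0.006]
shift [0.0005, 0.0008, 0.0022] rot [-0.001, -0.006, 0.005] rows>= 0.0
world d [-0.0021 -0.001  -0.0005]
```

```bash
python3 -m crank '[[0.002,0,0,0,0,0,0.28],[0.002,0,0,0,0,0,0.28],[0.002,0,0,0,0,0,0.28],[-0.03,0,0,0,0,0,0.3],[-0.08,0,0,0,0,0,0.41],[-0.12,0,0,0,0,0,0.41],[-0.12,0.1,0,0,0,0,0.41],[-0.12,0.22,0,0,0,0,0.41],[-0.12,0.3,0,0,0,0,0.41],[-0.12,0.36,0,0,0,0,0.41]]';python3 look.py h >/dev/null;python3 - <<'E'
import cv2
a=cv2.imread('pics/h_top.png'); s=cv2.imread('pics/h_side.png')
cv2.imwrite('pics/h2.png',cv2.hconcat([cv2.resize(s[250:340,170:290],None,fx=3.3,fy=3.3,interpolation=cv2.INTER_CUBIC),cv2.resize(s[150:240,290:410],None,fx=3.3,fy=3.3,interpolation=cv2.INTER_CUBIC)]))
E
python3 mv.py 0.503 -0.112 0.1 0.035
```

```text
t: 19.2
eef_pos: [0.583, 0.1414, 0.1423]
ee_rot: [-2.465, 1.562, 0.756]
force: [1.0, -0.3, -0.1]
width: 0.0361
pos [0.5826 0.1381 0.1423] t 19.3 w 0.036 F [ 0.1  1.9 -0.3] q [ 0.56  0.3  -0.28 -0.   -0.99 -0.48]
tool axes x [ 0.005  0.005 -1.   ] y [ 0.074 -0.997 -0.005] z [-0.997 -0.074 -0.005]
shift [0.0406, 0.2437, 0.0982] rot [0.039, -0.005, 0.005] rows>= 4.3
world d [-0.0796 -0.2501 -0.0423]
```

View pics/h2.png

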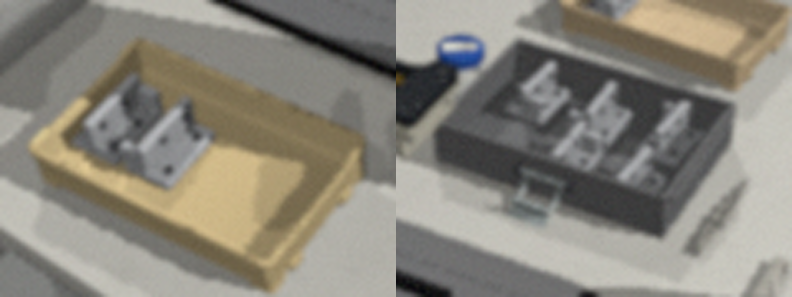

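View pics/h_top.png

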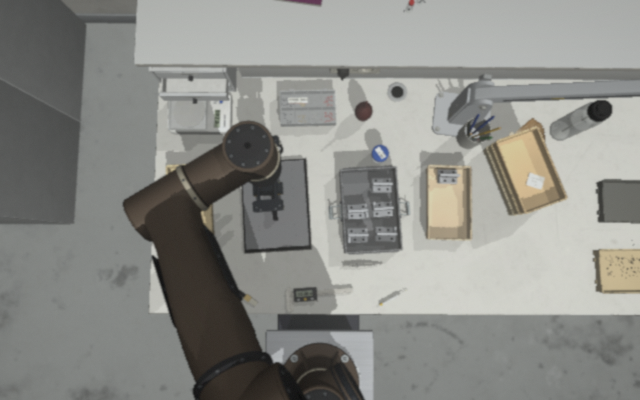

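TL is seated beside the pattern bracket in tray_right, and the five others look unmoved. Next is ML.

```bash
python3 -m crank '[[0,0.062,0.025,0.01,-0.005,0.005,0.41],[0,0.122,0.05,0.02,-0.005,0.005,0.41],[0,0.18,0.075,0.03,-0.005,0.005,0.41],[0.02,0.244,0.098,0.039,-0.005,0.005,0.41],[0.04,0.244,0.098,0.039,-0.005,0.005,0.41],[0.04,0.244,0.098,0.039,-0.005,0.005,0.41]]'; python3 mv.py 0.503 -0.112 0.019 0.035
```

```text
t: 20.05
eef_pos: [0.5032, -0.1086, 0.099]
ee_rot: [0.033, 1.569, -3.071]
force: [0.5, 0.1, -0.5]
width: 0.0358
pos [ 0.5032 -0.1086  0.099 ] t 20.05 w 0.0358 F [ 0.5  0.1 -0.5] q [ 0.17  0.22 -0.51 -0.   -0.84 -0.13]
tool axes x [-0.002 -0.    -1.   ] y [ 0.038 -0.999  0.   ] z [-0.999 -0.038  0.002]
shift [0.08, 0.0033, 0.0002] rot [0.003, 0.002, -0.0] rows>= 1.3
world d [-0.0002 -0.0034 -0.08  ]
```

```bash
python3 -m crank '[[0.04,0.003,0,0,0.002,0,0.41],[0.07,0.003,0,0,0.002,0,0.41],[0.08,0.003,0,0,0.002,0,0.41],[0.08,0.003,0,0,0.002,0,0],[0.08,0.003,0,0,0.002,0,0],[0.08,0.003,0,0,0.002,0,0],[0.08,0.003,0,0,0.002,0,0],[0.08,0.003,0,0,0.002,0,0],[0.08,0.003,0,0,0.002,0,0]]' 20; python3 -m crank '[[-0.03,0,0,0,0,0,0],[-0.09,0,0,0,0,0,0],[-0.13,-0.02,0,0,0,0,0],[-0.13,-0.08,0,0,0,0,0],[-0.13,-0.14,0,0,0,0,0],[-0.13,-0.2,0,0,0,0,0],[-0.13,-0.26,0,0,0,0,0]]'; python3 mv.py 0.512 0.389 0.14 0.08
```

```text
t: 21.18
eef_pos: [0.5057, -0.1104, 0.0211]
ee_rot: [-3.12, 1.567, 0.062]
force: [-0.6, 1.4, 7.4]
width: 0.008
t: 22.05
eef_pos: [0.4936, 0.151, 0.1504]
ee_rot: [-2.993, 1.568, 0.188]
force: [1.6, -0.2, -0.0]
width: 0.008
pos [0.4936 0.151  0.1504] t 22.05 w 0.008 F [ 1.6 -0.2 -0. ] q [ 0.68  0.16 -0.44  0.   -0.96 -0.64]
tool axes x [ 0.003  0.001 -1.   ] y [ 0.04  -0.999 -0.   ] z [-0.999 -0.04  -0.003]
shift [0.0106, -0.2371, -0.0278] rot [-0.04, -0.003, 0.0] rows>= 3.8
world d [ 0.0184  0.238  -0.0104]
```

```bash
python3 -m crank '[[0,-0.06,-0.01,-0.02,-0.003,0,0],[0,-0.12,-0.02,-0.04,-0.003,0,0],[0,-0.18,-0.0278,-0.04,-0.003,0,0],[0,-0.235,-0.0278,-0.04,-0.003,0,0],[0.03,-0.235,-0.0278,-0.04,-0.003,0,0],[0.08,-0.235,-0.0278,-0.04,-0.003,0,0],[0.09,-0.235,-0.0278,-0.04,-0.003,0,0],[0.09,-0.235,-0.0278,-0.04,-0.003,0,0]]'; python3 mv.py 0.512 0.39 0.024 0.08
```

```text
t: 23.05
eef_pos: [0.513, 0.3849, 0.0604]
ee_rot: [0.884, 1.569, -2.178]
force: [0.5, 0.2, -0.7]
width: 0.0079
pos [0.513  0.3849 0.0604] t 23.05 w 0.0079 F [ 0.5  0.2 -0.7] q [ 0.95  0.45 -0.26  0.   -0.86 -0.87]
tool axes x [-0.001 -0.001 -1.   ] y [ 0.08  -0.997  0.001] z [-0.997 -0.08   0.001]
shift [0.0364, -0.0052, 0.0006] rot [0.0, 0.001, -0.001] rows>= 0.6
world d [-0.001   0.0051 -0.0364]
```

```bash
python3 -m crank '[[0.02,-0.003,0,0,0,0,0],[0.032,-0.003,0,0,0,0,0],[0.0375,-0.003,0,0,0,0,0],[0.0375,-0.003,0,0,0,0,0],[0.0375,-0.003,0,0,0,0,0.28],[0.0375,-0.003,0,0,0,0,0.28],[0.0375,-0.003,0,0,0,0,0.28],[0,-0.003,0,0,0,0,0.3],[-0.04,-0.003,0,0,0,0,0.41],[-0.08,-0.003,0,0,0,0,0.41]]'; python3 mv.py 0.511 -0.188 0.13 0.036
```

```text
t: 24.3
eef_pos: [0.5125, 0.388, 0.1414]
ee_rot: [0.306, 1.57, -2.755]
force: [0.6, -0.5, 0.2]
width: 0.0353
pos [0.5125 0.388  0.1414] t 24.3 w 0.0353 F [ 0.6 -0.5  0.2] q [ 0.95  0.37 -0.18 -0.   -1.03 -0.87]
tool axes x [-0.001 -0.    -1.   ] y [ 0.08  -0.997  0.   ] z [-0.997 -0.08   0.001]
shift [0.0115, 0.5741, 0.0476] rot [0.044, 0.001, -0.0] rows>= 9.2
world d [-0.0015 -0.576  -0.0114]
```

```bash
python3 -m crank '[[0,0.062,0,0,0,0,0.41],[0,0.124,0.01,0,0,0,0.41],[0,0.186,0.02,0,0,0,0.41],[0,0.248,0.03,0,0,0,0.41],[0,0.31,0.04,0.044,0,0,0.41],[0,0.372,0.0476,0.044,0,0,0.41],[0,0.434,0.0476,0.044,0,0,0.41],[0,0.496,0.0476,0.044,0,0,0.41],[0.01,0.558,0.0476,0.044,0,0,0.41],[0.01,0.574,0.0476,0.044,0,0,0.41]]';python3 look.py i >/dev/null;python3 - <<'E'
import cv2
a=cv2.imread('pics/i_top.png'); s=cv2.imread('pics/i_side.png')
cv2.imwrite('pics/i2.png',cv2.hconcat([cv2.resize(s[250:340,170:290],None,fx=3.3,fy=3.3,interpolation=cv2.INTER_CUBIC),cv2.resize(s[150:240,290:410],None,fx=3.3,fy=3.3,interpolation=cv2.INTER_CUBIC)]))
cv2.imwrite('pics/i3.png',cv2.hconcat([cv2.resize(a[155:250,160:220],None,fx=6,fy=6,interpolation=cv2.INTER_CUBIC),cv2.resize(a[155:250,330:400],None,fx=6,fy=6,interpolation=cv2.INTER_CUBIC)]))
E
python3 mv.py 0.511 -0.188 0.021 0.036
```

```text
t: 25.55
eef_pos: [0.5102, -0.1908, 0.1294]
ee_rot: [0.009, 1.569, -3.1]
force: [0.3, -0.2, -0.3]
width: 0.0359
pos [ 0.5108 -0.1894  0.1299] t 25.65 w 0.0359 F [-0.9  1.6 -0.2] q [ 0.    0.23 -0.41  0.   -0.93  0.03]
tool axes x [-0.001 -0.    -1.   ] y [ 0.033 -0.999  0.   ] z [-0.999 -0.033  0.001]
shift [0.1089, -0.0014, -0.0004] rot [-0.003, 0.001, -0.0] rows>= 1.7
world d [ 0.0002  0.0014 -0.1089]
```

View pics/i2.png

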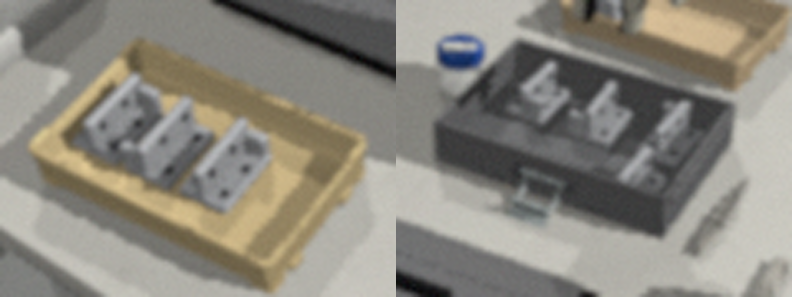

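View pics/i3.png

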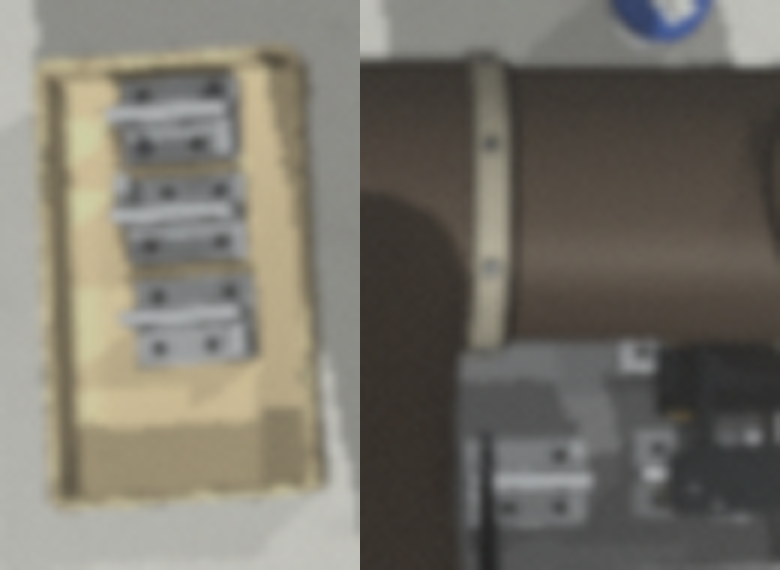

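Both right-hand brackets sit flat in tray_right, and the remaining four in the crate are unmoved. Grasping MR.

```bash
python3 -m crank '[[0.05,-0.001,0,0,0,0,0.41],[0.09,-0.001,0,0,0,0,0.41],[0.106,-0.001,0,0,0,0,0.41],[0.108,-0.001,0,0,0,0,0],[0.108,-0.001,0,0,0,0,0],[0.108,-0.001,0,0,0,0,0],[0.108,-0.001,0,0,0,0,0],[0.108,-0.001,0,0,0,0,0],[0.108,-0.001,0,0,0,0,0]]' 20; python3 -m crank '[[-0.03,0,0,0,0,0,0],[-0.09,0,0,0,0,0,0],[-0.13,-0.03,0,0,0,0,0],[-0.13,-0.09,0,0,0,0,0],[-0.13,-0.15,0,0,0,0,0],[-0.13,-0.21,0,0,0,0,0],[-0.13,-0.27,0,0,0,0,0],[-0.13,-0.33,0,0,0,0,0],[-0.13,-0.39,0,0,0,0,0],[-0.13,-0.44,0,0,0,0,0]]'; python3 mv.py 0.463 0.386 0.13 0.08
```

```text
t: 26.78
eef_pos: [0.5121, -0.1868, 0.0236]
ee_rot: [3.017, 1.569, -0.088]
force: [0.2, 2.3, 7.6]
width: 0.0079
t: 28.02
eef_pos: [0.4946, 0.2551, 0.1526]
ee_rot: [-1.323, 1.57, 1.855]
force: [0.6, 0.1, -1.3]
width: 0.0077
pos [0.4946 0.2551 0.1526] t 28.025 w 0.0077 F [ 0.6  0.1 -1.3] q [ 0.83  0.23 -0.35 -0.   -0.99 -0.79]
tool axes x [-0.  0. -1.] y [ 0.037 -0.999 -0.   ] z [-0.999 -0.037  0.   ]
shift [0.0227, -0.132, 0.0268] rot [-0.043, 0.0, 0.0] rows>= 2.2
world d [-0.0316  0.1309 -0.0226]
```

```bash
python3 -m crank '[[0,-0.06,0.01,-0.02,0,0,0],[0,-0.12,0.02,-0.043,0,0,0],[0.01,-0.132,0.027,-0.043,0,0,0],[0.06,-0.132,0.027,-0.043,0,0,0],[0.10,-0.132,0.027,-0.043,0,0,0],[0.10,-0.132,0.027,-0.043,0,0,0]]'; python3 mv.py 0.463 0.386 0.026 0.08
```

```text
t: 28.78
eef_pos: [0.4618, 0.3811, 0.0493]
ee_rot: [0.802, 1.564, -2.261]
force: [-0.1, -0.3, -0.4]
width: 0.0072
pos [0.4618 0.3811 0.0493] t 28.775 w 0.0072 F [-0.1 -0.3 -0.4] q [ 1.02  0.41 -0.37 -0.   -0.81 -0.94]
tool axes x [-0.005 -0.006 -1.   ] y [ 0.078 -0.997  0.005] z [-0.997 -0.078  0.005]
shift [0.0233, -0.0049, -0.0017] rot [-0.002, 0.005, -0.005] rows>= 0.4
world d [ 0.0012  0.0049 -0.0233]
```

```bash
python3 -m crank '[[0.012,-0.003,-0.001,0,0.005,-0.005,0],[0.02,-0.003,-0.001,0,0.005,-0.005,0],[0.026,-0.003,-0.001,0,0.005,-0.005,0],[0.026,-0.003,-0.001,0,0.005,-0.005,0]]';python3 mv.py 0.463 0.386 0.026 0.08
```

```text
t: 29.28
eef_pos: [0.4642, 0.387, 0.0263]
ee_rot: [-2.311, 1.564, 0.91]
force: [0.3, 0.1, -0.6]
width: 0.0079
pos [0.4642 0.387  0.0263] t 29.275 w 0.0079 F [ 0.3  0.1 -0.6] q [ 1.02  0.44 -0.38  0.   -0.74 -0.94]
tool axes x [ 0.004  0.005 -1.   ] y [ 0.079 -0.997 -0.005] z [-0.997 -0.079 -0.005]
shift [0.0003, 0.0009, 0.0013] rot [-0.001, -0.005, 0.005] rows>= 0.0
world d [-0.0012 -0.001  -0.0003]
```

Release, rise, and head back toward the crate (TR next), staying out of the way for a look.

```bash
python3 -m crank '[[0.001,0,0,0,0,0,0.25],[0.001,0,0,0,0,0,0.25],[0.001,0,0,0,0,0,0.25],[-0.03,0,0,0,0,0,0.27],[-0.08,0,0,0,0,0,0.41],[-0.12,0.03,0,0,0,0,0.41],[-0.12,0.09,-0.03,0,0,0,0.41],[-0.12,0.15,-0.06,0,0,0,0.41],[-0.12,0.21,-0.09,0,0,0,0.41],[-0.12,0.25,-0.1,0,0,0,0.41]]';python3 look.py j >/dev/null;python3 - <<'E'
import cv2
a=cv2.imread('pics/j_top.png'); s=cv2.imread('pics/j_side.png')
cv2.imwrite('pics/j2.png',cv2.hconcat([cv2.resize(s[250:340,170:290],None,fx=3.3,fy=3.3,interpolation=cv2.INTER_CUBIC),cv2.resize(s[150:240,290:410],None,fx=3.3,fy=3.3,interpolation=cv2.INTER_CUBIC)]))
cv2.imwrite('pics/j3.png',cv2.resize(a[150:270,320:420],None,fx=5,fy=5,interpolation=cv2.INTER_CUBIC))
E
python3 mv.py 0.584 -0.187 0.13 0.006
```

```text
t: 30.52
eef_pos: [0.5842, 0.1431, 0.1456]
ee_rot: [-2.359, 1.564, 0.862]
force: [0.3, 0.5, -0.4]
width: 0.0356
pos [0.5841 0.1405 0.1453] t 30.625 w 0.0362 F [-0.5  1.  -0.1] q [ 0.56  0.3  -0.27 -0.   -1.   -0.48]
tool axes x [ 0.004  0.005 -1.   ] y [ 0.074 -0.997 -0.004] z [-0.997 -0.074 -0.004]
shift [0.0137, 0.3267, 0.0245] rot [0.068, -0.004, 0.004] rows>= 5.2
world d [-1.000e-04 -3.275e-01 -1.530e-02]
```

View pics/j2.png

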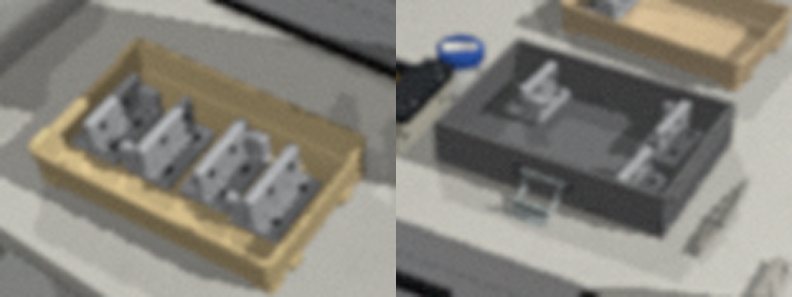

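View pics/j3.png

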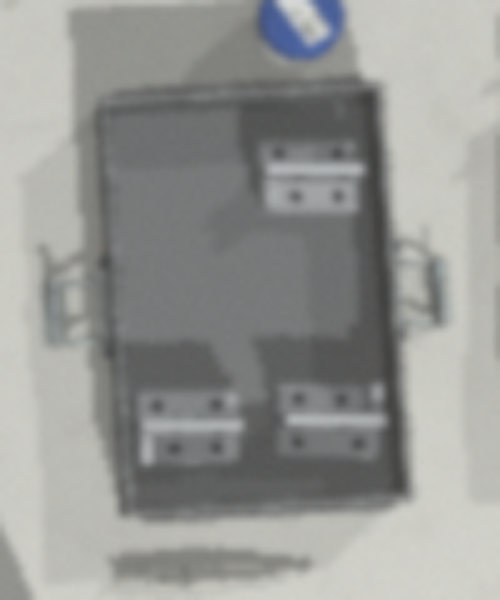

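All three right-hand brackets are seated. The left-hand ones haven't moved: TR at (315,170), BL at (193,425) and BR at (336,420) in the crop.

```bash
python3 -m crank '[[0,0.062,0,0,-0.004,0.004,0.41],[0,0.124,0.01,0.03,-0.004,0.004,0.41],[0,0.186,0.02,0.068,-0.004,0.004,0.41],[0,0.248,0.0245,0.068,-0.004,0.004,0.41],[0,0.31,0.0245,0.068,-0.004,0.004,0.41],[0.014,0.327,0.0245,0.068,-0.004,0.004,0.41],[0.014,0.327,0.0245,0.068,-0.004,0.004,0.41]]'; python3 mv.py 0.584 -0.187 0.021 0.006
```

```text
t: 31.5
eef_pos: [0.5834, -0.1836, 0.1281]
ee_rot: [-0.608, 1.568, 2.542]
force: [0.1, 0.8, 0.6]
width: 0.0357
pos [ 0.5834 -0.1836  0.1281] t 31.5 w 0.0357 F [0.1 0.8 0.6] q [ 0.01  0.34 -0.26 -0.   -0.98 -0.  ]
tool axes x [-0.002  0.002 -1.   ] y [ 0.009 -1.    -0.002] z [-1.    -0.009  0.002]
shift [0.1071, 0.0036, -0.0008] rot [0.003, 0.002, 0.002] rows>= 1.7
world d [ 0.0006 -0.0034 -0.1071]
```

```bash
python3 -m crank '[[0.05,0.003,0,0,0.002,0.002,0.41],[0.09,0.003,0,0,0.002,0.002,0.41],[0.105,0.003,0,0,0.002,0.002,0.41],[0.107,0.003,0,0,0.002,0.002,0],[0.107,0.003,0,0,0.002,0.002,0],[0.107,0.003,0,0,0.002,0.002,0],[0.107,0.003,0,0,0.002,0.002,0],[0.107,0.003,0,0,0.002,0.002,0],[0.107,0.003,0,0,0.002,0.002,0]]' 20; python3 -m crank '[[-0.03,0,0,0,0,0,0],[-0.08,0,0,0,0,0,0],[-0.11,0.02,0,0,0,0,0],[-0.11,0.08,0,0,0,0,0],[-0.11,0.14,0,0,0,0,0],[-0.11,0.19,0,0,0,0,0],[-0.11,0.19,0,0,0,0,0]]'; python3 mv.py 0.561 -0.388 0.026 -0.025
```

```text
t: 32.62
eef_pos: [0.5857, -0.1857, 0.0241]
ee_rot: [2.933, 1.566, -0.197]
force: [0.1, 1.7, 6.5]
width: 0.0077
t: 33.5
eef_pos: [0.5852, -0.3791, 0.132]
ee_rot: [2.631, 1.569, -0.504]
force: [-1.3, 0.9, -2.2]
width: 0.008
pos [ 0.5852 -0.3791  0.132 ] t 33.5 w 0.008 F [-1.3  0.9 -2.2] q [-0.3   0.46 -0.06  0.   -1.05  0.3 ]
tool axes x [ 0.001 -0.001 -1.   ] y [ 0.007 -1.     0.001] z [-1.    -0.007 -0.001]
shift [0.106, 0.0087, 0.0244] rot [0.032, -0.001, -0.001] rows>= 1.7
world d [-0.0242 -0.0089 -0.106 ]
```

```bash
python3 -m crank '[[0,0.009,0.0244,0.032,0,0,0],[0.04,0.009,0.0244,0.032,0,0,0],[0.08,0.009,0.0244,0.032,0,0,0],[0.098,0.009,0.0244,0.032,0,0,0],[0.106,0.009,0.0244,0.032,0,0,0],[0.106,0.009,0.0244,0.032,0,0,0]]'; python3 mv.py 0.561 -0.388 0.026 -0.025
```

```text
t: 34.25
eef_pos: [0.563, -0.3851, 0.0277]
ee_rot: [2.751, 1.567, -0.411]
force: [-0.5, -0.7, -0.5]
width: 0.0074
pos [ 0.563  -0.3851  0.0277] t 34.25 w 0.0074 F [-0.5 -0.7 -0.5] q [-0.31  0.54 -0.19  0.   -0.84  0.29]
tool axes x [ 0.003 -0.001 -1.   ] y [-0.021 -1.     0.001] z [-1.     0.021 -0.003]
shift [0.0017, 0.0029, 0.0019] rot [0.004, -0.003, -0.001] rows>= 0.1
world d [-0.002  -0.0029 -0.0017]
```

Next target is BR (heading −0.016, (0.4349, −0.1977)).

```bash
python3 -m crank '[[0.002,0,0,0,0,0,0],[0.002,0,0,0,0,0,0.28],[0.002,0,0,0,0,0,0.28],[0.002,0,0,0,0,0,0.28],[-0.03,0,0,0,0,0,0.3],[-0.08,0,0,0,0,0,0.41],[-0.12,0,0,0,0,0,0.41]]'; python3 mv.py 0.436 -0.1977 0.13 -0.016
```

```text
t: 35.12
eef_pos: [0.5623, -0.3851, 0.1488]
ee_rot: [2.736, 1.567, -0.426]
force: [0.2, -0.3, -0.1]
width: 0.0351
pos [ 0.5623 -0.3851  0.1488] t 35.125 w 0.0351 F [ 0.2 -0.3 -0.1] q [-0.32  0.42 -0.08  0.   -1.07  0.29]
tool axes x [ 0.003 -0.001 -1.   ] y [-0.021 -1.     0.001] z [-1.     0.021 -0.003]
shift [0.0181, -0.1848, 0.1302] rot [-0.005, -0.003, -0.001] rows>= 3.6
world d [-0.1263  0.1874 -0.0188]
```

```bash
python3 -m crank '[[0,-0.05,0.035,0,-0.003,0,0.41],[0,-0.1,0.07,0,-0.003,0,0.41],[0,-0.15,0.105,0,-0.003,0,0.41],[0.018,-0.185,0.13,0,-0.003,0,0.41],[0.018,-0.185,0.13,0,-0.003,0,0.41],[0.018,-0.185,0.13,0,-0.003,0,0.41]]';python3 look.py k >/dev/null;python3 - <<'E'
import cv2
a=cv2.imread('pics/k_top.png'); s=cv2.imread('pics/k_side.png')
cv2.imwrite('pics/k2.png',cv2.hconcat([cv2.resize(s[250:340,170:290],None,fx=3.3,fy=3.3,interpolation=cv2.INTER_CUBIC),cv2.resize(s[120:210,300:420],None,fx=3.3,fy=3.3,interpolation=cv2.INTER_CUBIC)]))
cv2.imwrite('pics/k3.png',cv2.resize(a[150:270,330:490],None,fx=4,fy=4,interpolation=cv2.INTER_CUBIC))
E
python3 mv.py 0.436 -0.1977 0.021 -0.016
```

```text
t: 35.88
eef_pos: [0.4368, -0.1973, 0.129]
ee_rot: [2.126, 1.569, -1.035]
force: [0.7, -0.0, 0.7]
width: 0.0359
pos [ 0.437  -0.1977  0.1287] t 35.975 w 0.0361 F [-0.1 -0.3 -0.5] q [-0.01  0.13 -0.55  0.   -0.9  -0.01]
tool axes x [ 0.    -0.001 -1.   ] y [-0.021 -1.     0.001] z [-1.     0.021 -0.   ]
shift [0.1077, -0.0001, 0.001] rot [-0.005, -0.0, -0.001] rows>= 1.7
world d [-0.001   0.     -0.1077]
```

View pics/k2.png

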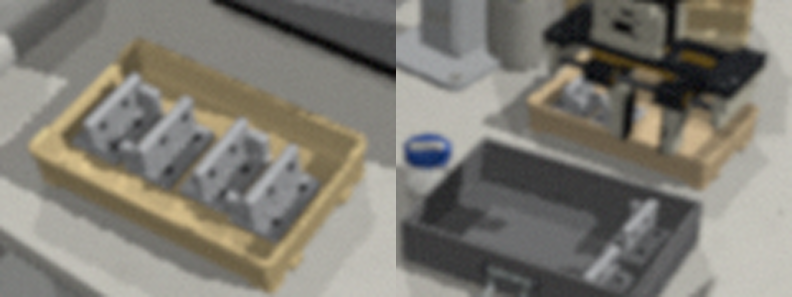

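View pics/k3.png

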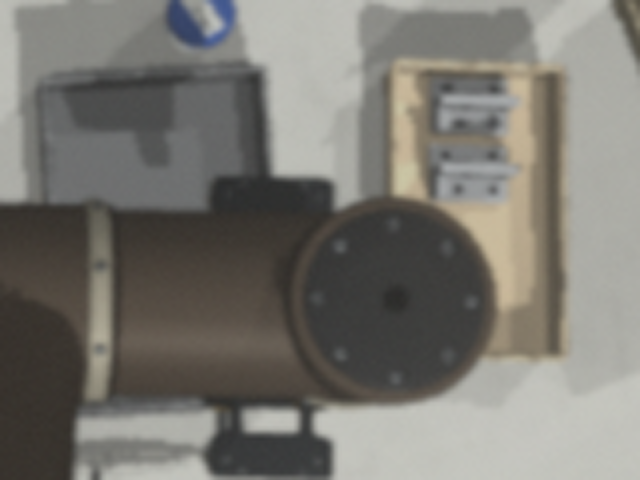

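TR is flat in tray_left at crop (470,170), and BR and BL are unmoved. I'll grasp BR with a narrower opening because the near wall is close.

```bash
python3 -m crank '[[0.05,0,0.001,0,0,0,0.33],[0.08,0,0.001,0,0,0,0.33],[0.1,0,0.001,0,0,0,0.33],[0.1075,0,0.001,0,0,0,0.33],[0.1075,0,0.001,0,0,0,0],[0.1075,0,0.001,0,0,0,0],[0.1075,0,0.001,0,0,0,0],[0.1075,0,0.001,0,0,0,0],[0.1075,0,0.001,0,0,0,0],[0.1075,0,0.001,0,0,0,0]]' 20; python3 -m crank '[[-0.03,0,0,0,0,0,0],[-0.08,0,0,0,0,0,0],[-0.11,0.02,-0.02,0,0,0,0],[-0.11,0.08,-0.06,0,0,0,0],[-0.11,0.14,-0.08,0,0,0,0],[-0.11,0.19,-0.08,0,0,0,0],[-0.11,0.19,-0.08,0,0,0,0]]'; python3 mv.py 0.511 -0.387 0.026 -0.025
```

```text
t: 37.22
eef_pos: [0.4359, -0.1974, 0.0217]
ee_rot: [2.397, 1.569, -0.765]
force: [0.4, -0.3, 6.4]
width: 0.0079
t: 38.1
eef_pos: [0.5101, -0.3921, 0.1294]
ee_rot: [0.084, 1.568, -3.083]
force: [-1.2, 1.4, -1.3]
width: 0.0076
pos [ 0.5101 -0.3921  0.1294] t 38.1 w 0.0076 F [-1.2  1.4 -1.3] q [-0.35  0.38 -0.19  0.   -1.    0.33]
tool axes x [-0.003 -0.    -1.   ] y [-0.025 -1.     0.   ] z [-1.     0.025  0.003]
shift [0.1034, -0.0051, -0.0011] rot [-0.0, 0.003, -0.0] rows>= 1.7
world d [ 0.0009  0.0051 -0.1034]
```

```bash
python3 -m crank '[[0.04,-0.005,-0.001,0,0.003,0,0],[0.08,-0.005,-0.001,0,0.003,0,0],[0.098,-0.005,-0.001,0,0.003,0,0],[0.105,-0.005,-0.001,0,0.003,0,0],[0.105,-0.005,-0.001,0,0.003,0,0]]'; python3 mv.py 0.511 -0.387 0.024 -0.025
```

```text
t: 38.72
eef_pos: [0.5126, -0.384, 0.0265]
ee_rot: [2.768, 1.568, -0.394]
force: [0.4, -0.4, -0.7]
width: 0.0082
pos [ 0.5126 -0.384   0.0265] t 38.725 w 0.0082 F [ 0.4 -0.4 -0.7] q [-0.34  0.49 -0.3   0.   -0.79  0.32]
tool axes x [ 0.003 -0.001 -1.   ] y [-0.021 -1.     0.001] z [-1.     0.021 -0.003]
shift [0.0025, 0.003, 0.0015] rot [0.004, -0.003, -0.001] rows>= 0.1
world d [-0.0016 -0.003  -0.0025]
```

```bash
python3 -m crank '[[0.003,0,0,0,0,0,0],[0.003,0,0,0,0,0,0.28],[0.003,0,0,0,0,0,0.28],[0.003,0,0,0,0,0,0.28],[-0.03,0,0,0,0,0,0.3],[-0.08,0,0,0,0,0,0.35],[-0.12,0,0,0,0,0,0.35]]'; python3 mv.py 0.4325 -0.113 0.13 0.014
```

```text
t: 39.6
eef_pos: [0.512, -0.3841, 0.148]
ee_rot: [2.741, 1.567, -0.422]
force: [2.0, -0.0, 0.5]
width: 0.0307
pos [ 0.512  -0.3841  0.148 ] t 39.6 w 0.0307 F [ 2.  -0.   0.5] q [-0.34  0.36 -0.18  0.   -1.03  0.32]
tool axes x [ 0.003 -0.001 -1.   ] y [-0.021 -1.     0.001] z [-1.     0.021 -0.003]
shift [0.0173, -0.2694, 0.0852] rot [-0.035, -0.003, -0.001] rows>= 4.5
world d [-0.0795  0.2711 -0.018 ]
```

```bash
python3 -m crank '[[0,-0.06,0.02,0,-0.003,0,0.33],[0,-0.12,0.04,-0.02,-0.003,0,0.33],[0,-0.18,0.06,-0.035,-0.003,0,0.33],[0,-0.24,0.08,-0.035,-0.003,0,0.33],[0.017,-0.2694,0.085,-0.035,-0.003,0,0.33],[0.017,-0.2694,0.085,-0.035,-0.003,0,0.33],[0.017,-0.2694,0.085,-0.035,-0.003,0,0.33]]';python3 look.py l >/dev/null;python3 - <<'E'
import cv2
a=cv2.imread('pics/l_top.png'); s=cv2.imread('pics/l_side.png')
cv2.imwrite('pics/l2.png',cv2.hconcat([cv2.resize(s[250:340,170:290],None,fx=3.3,fy=3.3,interpolation=cv2.INTER_CUBIC),cv2.resize(s[120:210,300:420],None,fx=3.3,fy=3.3,interpolation=cv2.INTER_CUBIC)]))
cv2.imwrite('pics/l3.png',cv2.resize(a[150:270,330:490],None,fx=4,fy=4,interpolation=cv2.INTER_CUBIC))
E
python3 mv.py 0.4325 -0.113 0.022 0.014
```

```text
t: 40.48
eef_pos: [0.433, -0.1128, 0.129]
ee_rot: [1.685, 1.57, -1.441]
force: [-0.5, -0.4, -1.0]
width: 0.0292
pos [ 0.433  -0.1134  0.1288] t 40.575 w 0.0287 F [ 0.3  0.4 -0.6] q [ 0.19  0.07 -0.61  0.   -0.89 -0.18]
tool axes x [-0.    -0.001 -1.   ] y [ 0.013 -1.     0.001] z [-1.    -0.013  0.   ]
shift [0.1068, -0.0005, 0.0005] rot [-0.001, 0.0, -0.001] rows>= 1.7
world d [-0.0005  0.0004 -0.1068]
```

View pics/l2.png

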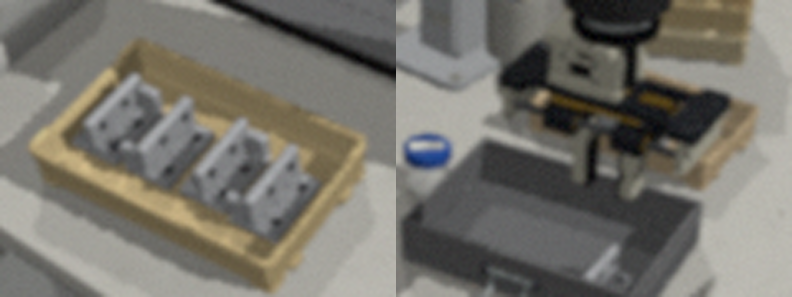

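View pics/l3.png

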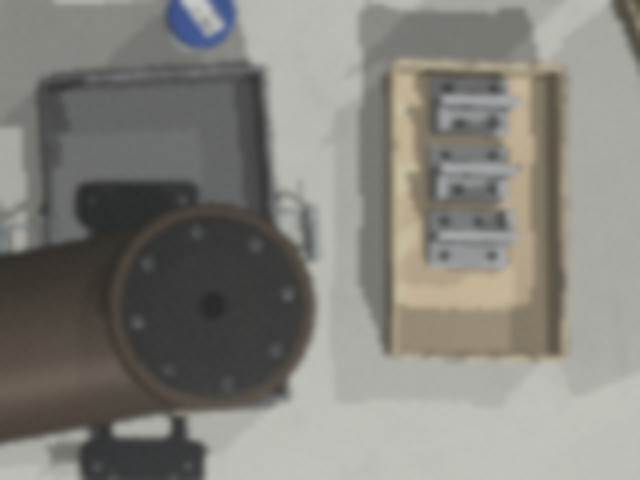

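TR and BR are flat in tray_left. BL, the last one, is still at its old spot (605,265). Grasp it.

```bash
python3 -m crank '[[0.05,0,0,0,0,0,0.33],[0.08,0,0,0,0,0,0.33],[0.1,0,0,0,0,0,0.33],[0.1068,0,0,0,0,0,0.33],[0.1068,0,0,0,0,0,0],[0.1068,0,0,0,0,0,0],[0.1068,0,0,0,0,0,0],[0.1068,0,0,0,0,0,0],[0.1068,0,0,0,0,0,0],[0.1068,0,0,0,0,0,0]]' 20; python3 -m crank '[[-0.03,0,0,0,0,0,0],[-0.08,0,0,0,0,0,0],[-0.11,0.02,0,0,0,0,0],[-0.11,0.08,0,0.02,0,0,0],[-0.11,0.14,-0.02,0.04,0,0,0],[-0.11,0.2,-0.035,0.04,0,0,0],[-0.11,0.26,-0.035,0.04,0,0,0],[-0.11,0.27,-0.035,0.04,0,0,0],[-0.11,0.27,-0.035,0.04,0,0,0]]'; python3 mv.py 0.462 -0.385 0.026 -0.025
```

```text
t: 41.82
eef_pos: [0.4332, -0.1128, 0.0225]
ee_rot: [2.457, 1.569, -0.67]
force: [0.1, -0.8, 6.3]
width: 0.0077
t: 42.95
eef_pos: [0.4705, -0.3824, 0.1311]
ee_rot: [-0.024, 1.569, 3.09]
force: [0.3, 0.6, -1.4]
width: 0.008
pos [ 0.4705 -0.3824  0.1311] t 42.95 w 0.008 F [ 0.3  0.6 -1.4] q [-0.36  0.32 -0.27  0.   -0.98  0.33]
tool axes x [-0.002  0.    -1.   ] y [-0.028 -1.    -0.   ] z [-1.     0.028  0.002]
shift [0.1051, 0.0028, 0.0082] rot [-0.003, 0.002, 0.0] rows>= 1.7
world d [-0.0085 -0.0026 -0.1051]
```

```bash
python3 -m crank '[[0.03,0.003,0.0082,0,0.002,0,0],[0.07,0.003,0.0082,0,0.002,0,0],[0.098,0.003,0.0082,0,0.002,0,0],[0.1065,0.003,0.0082,0,0.002,0,0],[0.1065,0.003,0.0082,0,0.002,0,0]]'; python3 mv.py 0.462 -0.385 0.0245 -0.025
```

```text
t: 43.58
eef_pos: [0.4633, -0.3842, 0.026]
ee_rot: [2.539, 1.569, -0.627]
force: [-0.2, 0.1, -0.7]
width: 0.008
pos [ 0.4633 -0.3842  0.026 ] t 43.575 w 0.008 F [-0.2  0.1 -0.7] q [-0.37  0.44 -0.39  0.   -0.75  0.34]
tool axes x [ 0.001 -0.001 -1.   ] y [-0.024 -1.     0.001] z [-1.     0.024 -0.001]
shift [0.0015, 0.0009, 0.0013] rot [0.001, -0.001, -0.001] rows>= 0.0
world d [-0.0013 -0.0008 -0.0015]
```

Release, rise, and swing away for a full view.

```bash
python3 -m crank '[[0.002,0,0,0,0,0,0],[0.002,0,0,0,0,0,0.25],[0.002,0,0,0,0,0,0.25],[0.002,0,0,0,0,0,0.25],[-0.03,0,0,0,0,0,0.25],[-0.09,0,0,0,0,0,0.25],[-0.15,0.0,0,0,0,0,0.25],[-0.19,0.06,0.04,0,0,0,0.25],[-0.19,0.12,0.08,0,0,0,0.25],[-0.19,0.18,0.12,0,0,0,0.25]]'; python3 -m crank '[[0,0.04,0.04,0,0,0,0.25],[0,0.08,0.08,0,0,0,0.25],[0,0.08,0.08,0,0,0,0.25],[0,0.08,0.08,0,0,0,0.25]]'; python3 look.py m >/dev/null;python3 - <<'E'
import cv2
a=cv2.imread('pics/m_top.png'); s=cv2.imread('pics/m_side.png')
cv2.imwrite('pics/m2.png',cv2.resize(s[120:340,170:420],None,fx=3,fy=2.7,interpolation=cv2.INTER_CUBIC))
cv2.imwrite('pics/m3.png',cv2.resize(a[140:270,155:480],None,fx=2.4,fy=2.4,interpolation=cv2.INTER_CUBIC))
E
```

```text
t: 44.82
eef_pos: [0.3588, -0.5329, 0.2158]
ee_rot: [2.52, 1.567, -0.647]
force: [0.8, -1.0, -0.6]
width: 0.0218
t: 45.32
eef_pos: [0.2769, -0.6094, 0.214]
ee_rot: [2.839, 1.569, -0.33]
force: [1.0, 0.6, 0.6]
width: 0.022
```

View pics/m2.png

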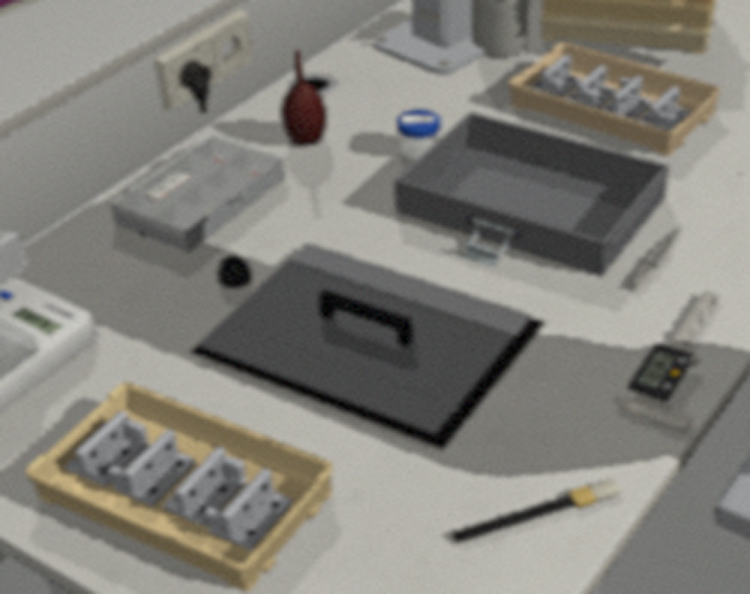

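View pics/m3.png

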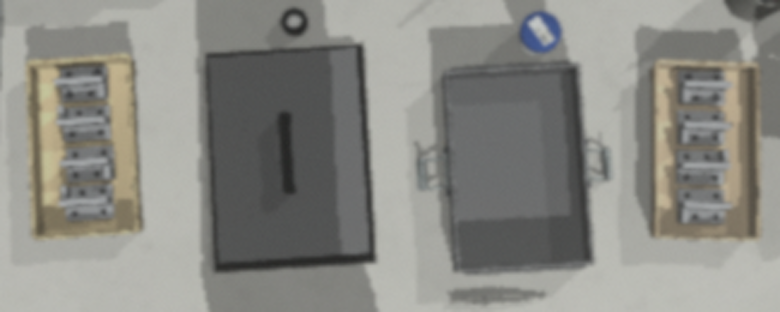

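Both trays hold the pattern plus three brackets, with the crate empty and the lid flat. A zoom will verify hands and seating.

```bash
python3 - <<'E'
import cv2
from geo import *
a=cv2.imread('pics/m_top.png')
cv2.imwrite('pics/m4.png',cv2.hconcat([cv2.resize(a[155:250,160:220],None,fx=6,fy=6,interpolation=cv2.INTER_CUBIC),cv2.resize(a[155:250,420:480],None,fx=6,fy=6,interpolation=cv2.INTER_CUBIC)]))
d=load('m_top'); print('lid grip',(onz(d,155+284/2.4,140+115/2.4,.047,-.05)+onz(d,155+291/2.4,140+192/2.4,.047,-.05))/2)
for n,u,v,z in [('pot',155+541/2.4,140+32/2.4,.05),('loupe',155+293/2.4,140+21/2.4,.027)]: print(n,onz(d,u,v,z).round(3))
E
```

```text
lid grip [0.52205794 0.13515673 0.047     ]
pot [ 0.675 -0.179  0.05 ]
loupe [0.692 0.132 0.027]
```

View pics/m4.png

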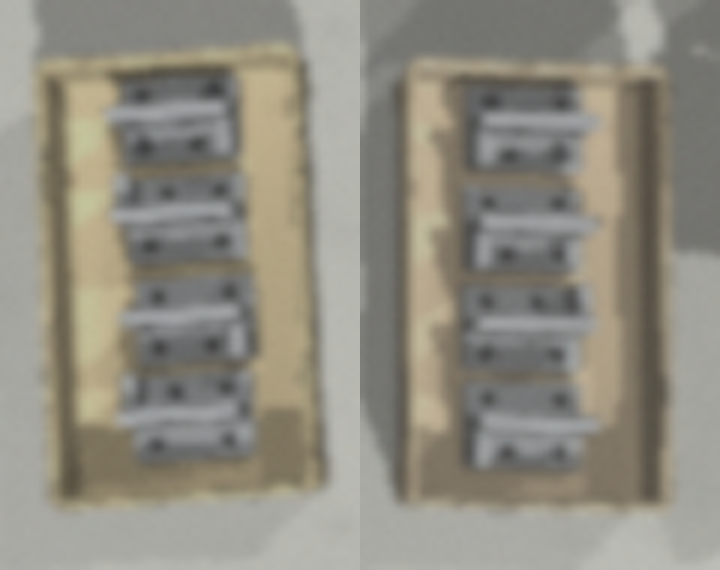

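Every bracket's cheek matches its tray's pattern or is its half-turn equivalent. The lid is about 3 mm off the mat centre, and the clips are out.

```bash
python3 -c "
from station import *
print(job_done()); s=get_state(); print(s['t'],s['force'].round(1))"
```

```text
the job is handed in; nothing more can be done
None
the job is handed in; nothing more can be done
```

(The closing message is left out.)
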